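Pack the stringer tubes and frit jars for a fusing class

ROBOT

A 6-joint arm with a two-finger parallel gripper is mounted at the origin on the work surface. World frame = base frame: x ahead of the robot, y to its left, z up, the work surface at z = 0. Lengths are in m, angles in rad, forces in N, time in s.
With the tool pointing down it reaches from about 0.325 to 0.9 m from the base axis. Payload 6.1 kg.
Tool frame: the origin (TCP) lies at the very end of the fingers, on their centre line; the grasp point (between the pads) lies 19 mm behind it (pinch_z is the distance from the TCP to the grasp point, in m); z points along the fingers, y is the direction in which the jaws open and shut (so a half turn about z gives the same grasp; the last joint's range is limited). The gripper opens to 85 mm and grips with 20 to 120 N. Pads are 22 mm wide; open, the fingers measure 114 mm over their backs; the gripper's body (76 mm by 85 mm) begins 54 mm behind the grasp point. The pads swing forward as they close: fully open they stand 13 mm farther back than shut.
Start: joints at [-1.233, 0.22, 1.526, -0, 1.395, -0.126], TCP at [0.28, -0.559, 0.231] pointing down, gripper open.
Joint ranges: [-2.98, 2.98], [-0.91, 2.08], [0.09, 2.57], [-1.24, 4.39], [0.2, 2.65], [-2.68, 2.68]. Speed limits (rad/s): [2.57, 2.57, 3.01, 3.14, 3.14, 3.14].

INTERFACE

Orientations are given as a 3x3 rotation matrix whose columns are the frame's x, y, z axes.
In Python, from plant import state, read_camera, hand_in, find_in, cut_out, pinch_z gives the robot as it stands.
- The arm moves only by the tool play_rows, never from a script. Its argument "plan" is text: rows parted by semicolons, each of 6 numbers parted by spaces: the shift along the tool's x, y, z in m, then the turn, a rotation vector about the tool's x, y, z in degrees. A call has 1 to 10 rows; each row is the pose to reach, as a shift and turn from the pose commanded when the call began, along the tool's axes at that moment; what a row does not reach only later rows make up. A row lasts 1/12 s, in which the tool goes at most 41.7 mm and 7.16 degrees, less where a joint would pass 70% of its speed; a pose out of reach is approached as far as the arm can. A call with a gripper value outside its range is refused whole. "claw" is the finger opening in m, from 0 to 0.0854, set as the call begins (left out, the last holds). The fingers move at their own pace and stop on an object; "grip_force" is the grip in N (left out, the last holds). Time passes only in rows, so rows that repeat a pose let the fingers close. It gives the time, the measured TCP pose, the force and the opening at its end, in the units of the state.
- state(): the state, without advancing time (a new reading comes with each control period).
- read_camera(name): name is "scene" or "top"; returns a dict with "img" (420x560x3 uint8, red, green, blue), "mtx" (3x3 intrinsics, pixels), "pose" (4x4, takes a point from camera to world coordinates). Camera axes: x right, y up, looking along -z (the intrinsics and any distortion apply to the point x, -y, -z); pixel columns grow to the right and rows downward; lengths in m; the calibration is good to about 2 mm. A picture is of the moment at which its call begins. There is no depth.
- hand_in(): hands the job in, once; it reports no verdict.
Trained networks look in a picture, given as the dict that the camera call returned (one of the last four; its "shot" number tells which), for a name from the list of things; names that differ only in an ending like _2 or _b are one class to them, and where a whole thing is asked for, a point or a joint stands for the part that bears it (a point fixed in the world has none). Each returns a list of dicts, best first, with "conf" (0 to 1); they miss things now and then, are a little off and sometimes report something else, mostly with a low value. They report only what shows in the picture. A call takes as long as a camera call. They do not tell look-alikes from the thing itself.
- find_in(picture, label): "position" ([column, row] in pixels, amid what is visible of it).
- cut_out(picture, label): "pixels" (420x560 bool, what is visible of it) and "position" ([column, row] in pixels, amid what is visible of it).
The state is a dict: "time_s": time; "joints": joint angles; "qvel": joint speeds; "joint_efforts": joint torques, N m; "position": TCP position; "eef_rot": TCP orientation; "wrist_force": force on the tool from outside, world axes, zero at the start; "ft_torque": the same for the moment, N m; "opening": opening from 0.0 (shut) to 1.0 (fully open).
Only numpy, scipy, OpenCV 4.12 (cv2) and the standard library are available. Lean on these libraries where they do the work, as an engineer would, in place of code of your own. Each camera call takes 0.05 s, during which the arm holds its last target.

TASK

Pack the class kit: draw every tube of glass stringers out through the front of the roofed rack and lay it flat on the floor of the wooden case, and stand every squat jar of frit with a black cap upright on the case floor beside the tubes; there are two or three of each and they only just fit. Then close the case lid fully. Leave the other things on the bench where they are.

Things in the scene. Friction and masses are not known exactly. Their poses are not given: they have to be found in the camera images.
- rack: plywood tube rack, fixed to the bench: 160 deep (x) x 268 wide (y) x 68 mm high, roof 8 mm thick, floor 8 mm thick, closed back. Three lanes, each 52 mm wide and 52 mm high, centred at y = -80, 0 and +80 mm, their floor 8 mm above the bench, separated by 28 mm of solid wood; open only at the front face, x = -80 mm. Origin: centre of the underside; the front faces -x. On the roof, 70 mm and more behind the front face, stand a tin and tiles up to 25 mm high.
- tube_red: red pull cap and rear plug, 46 x 46 mm square section, 180 mm long, 160 g; square packing tube full of glass stringers. Origin: centre of the tube; x along its length, from the 34 mm long pull cap (at -x) to the rear plug. At the start it lies in one of the three lanes of the rack, x as the rack's x, cap end standing 32 to 42 mm out of the front. Two or three of the tubes are there; None if absent.
- tube_green: green pull cap and rear plug, 46 x 46 mm square section, 180 mm long, 160 g; square packing tube full of glass stringers. Origin: centre of the tube; x along its length, from the 34 mm long pull cap (at -x) to the rear plug. At the start it lies in one of the three lanes of the rack, x as the rack's x, cap end standing 32 to 42 mm out of the front. Two or three of the tubes are there; None if absent.
- tube_yellow: yellow pull cap and rear plug, 46 x 46 mm square section, 180 mm long, 160 g; square packing tube full of glass stringers. Origin: centre of the tube; x along its length, from the 34 mm long pull cap (at -x) to the rear plug. At the start it lies in one of the three lanes of the rack, x as the rack's x, cap end standing 32 to 42 mm out of the front. Two or three of the tubes are there; None if absent.
- jar_blue: squat clear glass jar of blue frit with a narrower black screw cap and a blue dot on it: body 62 mm diameter and 46 mm high, cap 40 mm diameter from 46 to 66 mm height, 170 g. Origin: centre of the underside; z up. Stands upright on the bench between rack and case. Two or three of the jars are there; None if absent.
- jar_white: squat clear glass jar of white frit with a narrower black screw cap and a white dot on it: body 62 mm diameter and 46 mm high, cap 40 mm diameter from 46 to 66 mm height, 170 g. Origin: centre of the underside; z up. Stands upright on the bench between rack and case. Two or three of the jars are there; None if absent.
- jar_copper: squat clear glass jar of copper-brown frit with a narrower black screw cap and a copper-brown dot on it: body 62 mm diameter and 46 mm high, cap 40 mm diameter from 46 to 66 mm height, 170 g. Origin: centre of the underside; z up. Stands upright on the bench between rack and case. Two or three of the jars are there; None if absent.
- case: shallow wooden case base, fixed to the bench, open on top: outside 212 (x) x 234 (y) x 46 mm high, inside 200 x 222 mm, walls and floor 6 mm thick, so the inner floor is 6 mm above the bench and the rim 46 mm. Origin: centre of the underside. Its hinged lid stands open at the +x side, which is away from the rack. Three tubes side by side along x (138 mm of the 222 mm width) leave a row for three standing jars. With its lid shut there are 74 mm between floor and lid.
- case_lid (a joint): lid hinge in rad: 0 shut, 1.75 wide open (starts 1.5 to 1.75). The lid is a shallow tray 212 x 234 mm, 40 mm deep (panel and sides 6 mm thick), 350 g, hinged along y at x = 106, z = 46 mm of the case, its hollow side towards the case. The hinge drags a little and is damped: it rests open above about 1.1 rad (beyond 1.5 rad it sinks back to wide open), and below that falls shut softly by its own weight in one or two seconds.
- lid_edge (a point): middle of the lid's free edge, on its outer (upper, when shut) face: 212 mm from the hinge line and 40 mm above it when shut (86 mm above the bench); when open it is the top rear edge, about 250 mm above the bench, and the outer face below it looks away from the case.
- tape_roll: orange roll of tape lying flat, 76 mm diameter, 24 mm high. Bystander, to be left alone. Origin: centre of the underside.
- paper_cup: white paper cup, 72 mm rim diameter, 75 mm high. Bystander, to be left alone. Origin: centre of the underside.
- glass_tile: pale blue glass tile with coloured lines, 70 x 70 x 8 mm. Bystander, to be left alone. Origin: centre of the underside.
- enamel_tile: cream tile with a twig drawing, 70 x 70 x 7 mm. Bystander, to be left alone. Origin: centre of the underside.
- sifting_brush: brush, 190 mm long, lying on the bench. Bystander, to be left alone. Origin near the middle of its length; x along it.
- sanding_block: blue sanding block, 80 x 50 x 28 mm. Bystander, to be left alone. Origin: centre of the underside.
Mind the look-alikes: they are no part of the job. What is shaped like the jar_white but pink is not meant.

How it is judged:
By the outcome, as a careful person would: the job done as asked, in the order asked, and still so for the second after the job is handed in, with the robot touching nothing.
Of tube_red, tube_green, tube_yellow only 2 to 3 are there at a start; the rules pass over those that are not, and their reading is None.
Of jar_blue, jar_white, jar_copper only 2 to 3 are there at a start; the rules pass over those that are not, and their reading is None.
At some moment in a run one of jar_blue, jar_white, jar_copper may be knocked a few centimetres aside while the robot is not near it.
Once in a run the grip may slacken for a moment while it holds something.
It also fails if it takes over 210 s, if anything falls off the work surface, if the arm or the gripper's body presses on something with over 40 N, if the wrist force passes 120 N, or if a joint passes its speed limit or range.

## Working session

There is one attempt and no reset: what is moved stays moved. The work goes in short steps, Python scripts to look and compute and a tool call to move; the robot and the scene stay as the last step left them, time stands still between calls to the robot, and variables do not carry over. Pictures are saved under pics/ and viewed, and the job is handed in when it is done.

Besides the shell and the picture viewer there is one more tool, called after ">>>" by a JSON object that holds its "name" and its "arguments", one argument or row to a line. play_rows: Moves the arm, as the interface text tells. Its arguments: {"type":"object","properties":{"plan":{"type":"string"},"claw":{"type":"number"},"grip_force":{"type":"number"}},"required":["plan"]}

```bash
ls; mkdir -p pics; python3 - <<'E'
from plant import *
import cv2
s=state(); print(s)
print(pinch_z)
for n in("scene","top"):
    p=read_camera(n); cv2.imwrite(f"pics/{n}0.png",p["img"][:,:,::-1]); print(n,p["mtx"],p["pose"],[k for k in p])
E
```

```text
pics
{'time_s': 0.0, 'joints': array([-1.23309722e+00,  2.21231025e-01,  1.52760884e+00,  1.25651822e-05,
        1.39466681e+00, -1.26068927e-01]), 'qvel': array([-0.00070314,  0.00025555, -0.0002922 ,  0.00022134,  0.00072607,
        0.00039509]), 'joint_efforts': array([-7.01648296e-04, -4.96916270e+01, -3.89386940e+01, -4.08240621e-04,
        1.12744421e-02, -2.59074017e-05]), 'position': array([ 0.27939567, -0.55841116,  0.23019739]), 'eef_rot': array([[ 8.94374400e-01,  4.47318729e-01, -6.22477566e-04],
       [ 4.47319091e-01, -8.94372604e-01,  1.81002016e-03],
       [ 2.52929038e-04, -1.89728180e-03, -9.99998168e-01]]), 'wrist_force': array([ 0.08548203, -0.38897732,  0.64016952]), 'ft_torque': array([-0.0219551 ,  0.02985536,  0.08822979]), 'opening': 1.0009269046697844}
0.0187
scene [[381.82890544   0.         275.56896918]
 [  0.         381.82890544 214.7081714 ]
 [  0.           0.           1.        ]] [[ 0.05361023 -0.55454159  0.83042734  1.29483496]
 [ 0.99852584  0.03684218 -0.03985981  0.02578766]
 [-0.00849083  0.83134005  0.55569923  0.57451536]
 [ 0.          0.          0.          1.        ]] ['img', 'mtx', 'pose', 'shot']
top [[543.9647289    0.         269.68543848]
 [  0.         543.9647289  205.96376467]
 [  0.           0.           1.        ]] [[ 0.01839993  0.99282814 -0.11812593  0.37313986]
 [-0.99971647  0.02005489  0.01283665  0.07221133]
 [ 0.01511359  0.11785624  0.99291565  1.26732289]
 [ 0.          0.          0.          1.        ]] ['img', 'mtx', 'pose', 'shot']
```

View pics/scene0.png

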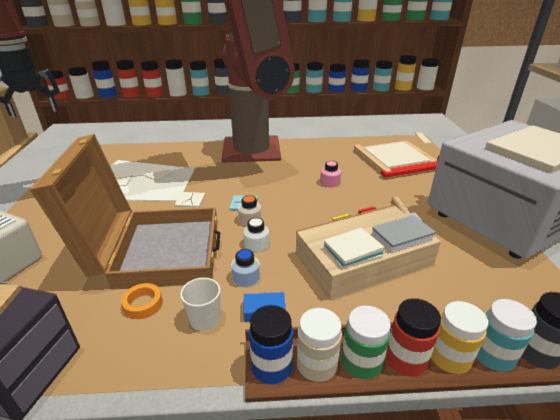

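View pics/top0.png

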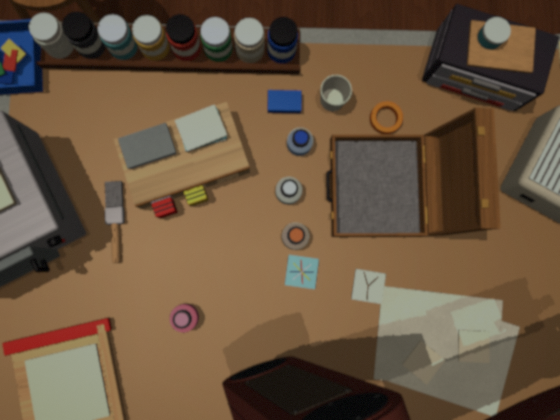

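```bash
cat > h.py <<'E'
from plant import *
import numpy as np, cv2
from scipy.spatial.transform import Rotation as R
def ray(p,uv):
    K,T=p["mtx"],p["pose"]
    d=np.linalg.inv(K)@np.array([uv[0],uv[1],1.]); d=np.array([d[0],-d[1],-d[2]])
    return T[:3,3],T[:3,:3]@d
def onz(p,uv,z):
    o,d=ray(p,uv); return o+d*(z-o[2])/d[2]
def proj(p,X):
    T=p["pose"]; c=T[:3,:3].T@(np.asarray(X,float)-T[:3,3]); v=p["mtx"]@np.array([c[0],-c[1],-c[2]]); return v[:2]/v[2]
def tri(ps,uvs):
    A=np.zeros((3,3));b=np.zeros(3)
    for p,uv in zip(ps,uvs):
        o,d=ray(p,uv); d=d/np.linalg.norm(d); M=np.eye(3)-np.outer(d,d); A+=M;b+=M@o
    return np.linalg.solve(A,b)
def crop(p,name,c0,r0,c1,r1,k):
    im=p["img"][r0:r1,c0:c1,::-1]; cv2.imwrite(name,cv2.resize(im,None,fx=k,fy=k,interpolation=cv2.INTER_CUBIC))
E
python3 - <<'E'
from h import *
t=read_camera("top"); s=read_camera("scene")
for n in ["rack","tube_red","tube_green","tube_yellow","jar_blue","jar_white","jar_copper","case","case_lid","lid_edge","tape_roll","paper_cup"]:
    for nm,p in (("top",t),("scene",s)):
        print(n,nm,[(np.round(f["position"]).tolist(),round(f["conf"],2)) for f in find_in(p,n)[:3]])
crop(t,"pics/c_top_rack.png",100,90,320,260,3.5)
crop(t,"pics/c_top_case.png",310,90,510,250,4)
crop(s,"pics/c_sc.png",220,150,450,300,3.4)
E
```

```text
rack top [([182.0, 154.0], 0.63)]
rack scene [([365.0, 251.0], 0.72), ([368.0, 208.0], 0.65), ([191.0, 200.0], 0.36)]
tube_red top [([163.0, 208.0], 0.81)]
tube_red scene [([363.0, 209.0], 0.63)]
tube_green top []
tube_green scene [([245.0, 212.0], 0.61)]
tube_yellow top [([198.0, 195.0], 0.57)]
tube_yellow scene [([258.0, 300.0], 0.71)]
jar_blue top [([300.0, 145.0], 0.77)]
jar_blue scene [([243.0, 268.0], 0.77)]
jar_white top [([291.0, 191.0], 0.82), ([186.0, 316.0], 0.64)]
jar_white scene [([256.0, 235.0], 0.79)]
jar_copper top [([286.0, 98.0], 0.74), ([292.0, 234.0], 0.64)]
jar_copper scene [([245.0, 210.0], 0.78), ([116.0, 229.0], 0.23)]
case top [([334.0, 90.0], 0.22)]
case scene [([115.0, 229.0], 0.64)]
case_lid top [([460.0, 178.0], 0.97)]
case_lid scene [([85.0, 202.0], 0.87)]
lid_edge top []
lid_edge scene [([84.0, 201.0], 0.62), ([338.0, 219.0], 0.31)]
tape_roll top [([459.0, 175.0], 0.63), ([388.0, 128.0], 0.56)]
tape_roll scene [([146.0, 307.0], 0.74), ([366.0, 248.0], 0.54)]
paper_cup top [([334.0, 94.0], 0.57)]
paper_cup scene [([202.0, 302.0], 0.96)]
```

View pics/c_top_rack.png

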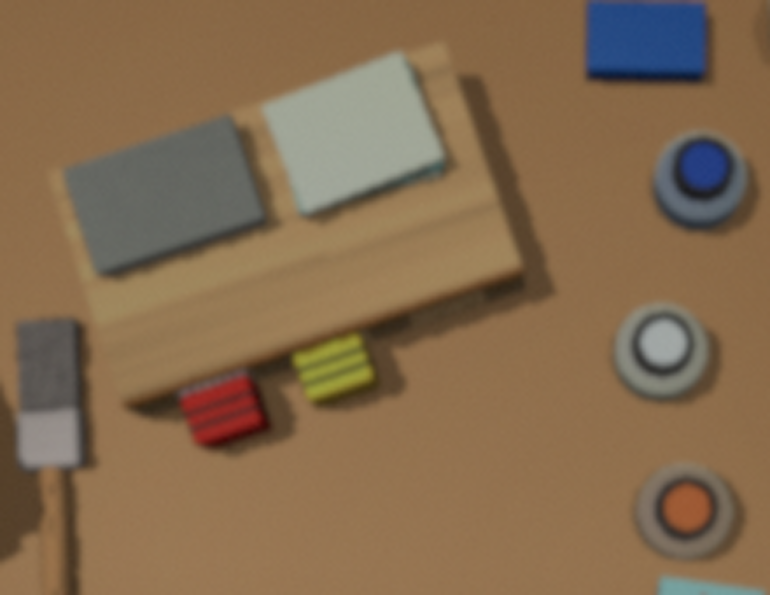

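View pics/c_top_case.png

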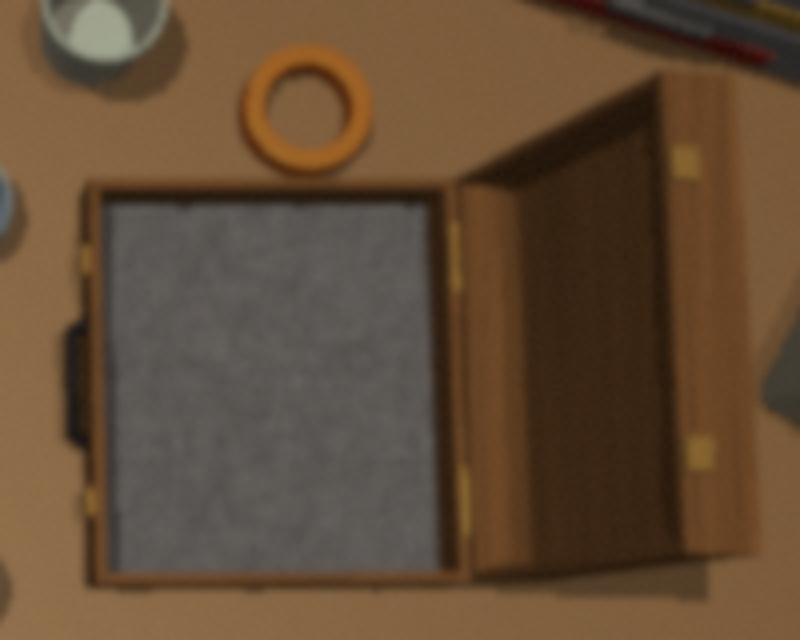

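View pics/c_sc.png

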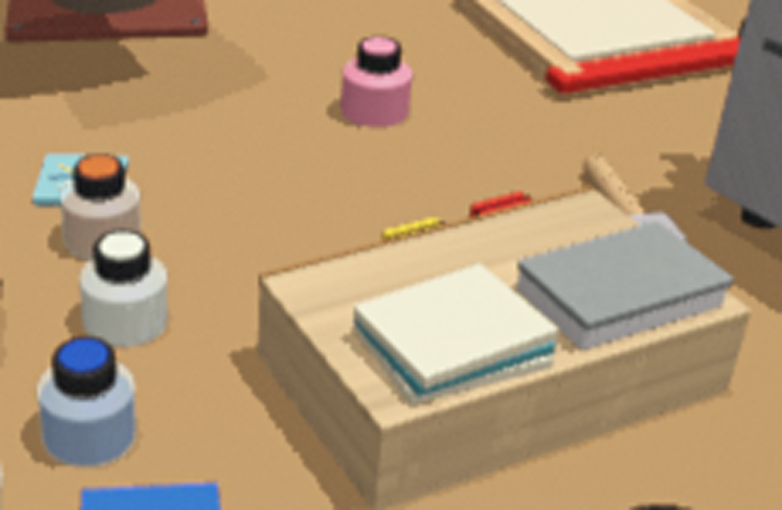

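```bash
cat >> h.py <<'E'
def fit2(L,W):
    # rigid 2D fit: W = R(th) L + t
    L=np.array(L);W=np.array(W);lc=L.mean(0);wc=W.mean(0)
    a=(L-lc);b=(W-wc)
    th=np.arctan2((a[:,0]*b[:,1]-a[:,1]*b[:,0]).sum(),(a*b).sum())
    c,s=np.cos(th),np.sin(th);Rm=np.array([[c,-s],[s,c]]);t=wc-Rm@lc
    return th,t,(L@Rm.T+t-W)
E
python3 - <<'E'
from h import *
t=read_camera("top"); s=read_camera("scene")
f=lambda q,z:[onz(t,x,z)[:2] for x in q]
px=[(135.7,204.9),(248.9,166.6),(227.4,102.9),(115.7,139.1)]
W=f(px,.068); th,tt,r=fit2([(-.08,.134),(-.08,-.134),(.08,-.134),(.08,.134)],W)
print("rack",np.degrees(th),tt,r*1e3)
# scene check on corners
sp=[(220+262/3.4,150+278/3.4),(220+598/3.4,150+192/3.4),(220+748/3.4,150+310/3.4),(220+380/3.4,150+430/3.4)]
L=[(-.08,-.134),(-.08,.134),(.08,.134),(.08,-.134)]
W=[onz(s,x,.068)[:2] for x in sp]; th,t2,r=fit2(L,W); print("rack scene",np.degrees(th),t2,r*1e3)
px=[(332,136.2),(332.5,235.7),(426.2,235),(422.5,136.7)]
W=f(px,.046); th,tt,r=fit2([(-.106,.117),(-.106,-.117),(.106,-.117),(.106,.117)],W)
print("case",np.degrees(th),tt,r*1e3)
W=f([(332,136.2),(332.5,235.7),(426.2,235),(422.5,136.7)],.046); L=[(-.106,.117),(-.106,-.117),(.106,-.117),(.106,.117)]
th,tt,r=fit2(L,W); print("case",np.degrees(th),tt,r*1e3,W)
L=[(-.106,-.117),(-.106,.117)]
for n in ["jar_blue","jar_white","jar_copper"]:
  for nm,p in(("top",t),("scene",s)):
    for c in cut_out(p,n)[:2]:
      m=c["pixels"]; ys,xs=np.where(m); print(n,nm,round(c["conf"],2),c["position"],xs.min(),xs.max(),ys.min(),ys.max(), onz(p,c["position"],.04))
# caps
for n,q in dict(blue=(300.9,138),white=(289.2,188.2),copper=(296.3,235.3)).items(): print(n,onz(t,q,.066))
for n,q in dict(blue=(244.5,254.7),white=(255.9,222.4),copper=(249,199)).items(): print(n,onz(s,q,.066))
crop(t,"pics/c_j.png",270,120,320,260,4)
crop(s,"pics/c_case_s.png",40,130,300,330,3)
E
```

```text
rack 19.882029838373285 [0.63125248 0.25499087] [[-1.75402902  0.59984676]
 [-2.0066273  -3.09063448]
 [ 2.73336084 -0.78567049]
 [ 1.02729548  3.27645821]]
rack scene 19.820298146289087 [0.63808865 0.25821754] [[-1.3544435  -1.35822813]
 [-3.76158622 -1.61985426]
 [ 4.310245    1.97623089]
 [ 0.80578472  1.00185149]]
case -88.93608156160845 [ 0.57069639 -0.19026687] [[ 2.79896428  1.81950165]
 [-2.16347498 -0.2814043 ]
 [-3.91016782 -0.43301038]
 [ 3.27467852 -1.10508698]]
case -88.93608156160845 [ 0.57069639 -0.19026687] [[ 2.79896428  1.81950165]
 [-2.16347498 -0.2814043 ]
 [-3.91016782 -0.43301038]
 [ 3.27467852 -1.10508698]] [array([ 0.68290907, -0.08393221]), array([ 0.45391185, -0.08617617]), array([ 0.45959492, -0.29798802]), array([ 0.68636973, -0.29297108])]
jar_blue top 0.73 [298.2, 143.3] 286 312 126 155 [ 0.6659556  -0.00671911  0.04      ]
jar_blue scene 0.88 [246.4, 269.0] 231 259 249 287 [ 0.69488822 -0.00728632  0.04      ]
jar_white top 0.68 [186.8, 314.5] 168 199 303 331 [0.27341668 0.23544504 0.04      ]
jar_white top 0.55 [289.7, 191.4] 275 301 175 203 [0.55352068 0.01131302 0.04      ]
jar_white scene 0.95 [255.9, 235.0] 244 268 218 250 [0.57816912 0.01371893 0.04      ]
jar_white scene 0.68 [331.0, 177.6] 320 340 162 185 [0.31082785 0.23728531 0.04      ]
jar_copper top 0.56 [293.8, 230.8] 281 308 222 249 [0.46369957 0.00077009 0.04      ]
jar_copper scene 0.58 [246.5, 209.3] 238 260 195 224 [ 0.46605817 -0.00927456  0.04      ]
jar_copper scene 0.48 [233.6, 205.3] 230 243 195 210 [ 0.4444799 -0.0432285  0.04     ]
blue [ 0.67211403 -0.011003    0.066     ]
white [0.55689806 0.01382224 0.066     ]
copper [ 0.4519212  -0.00338035  0.066     ]
blue [ 0.67969741 -0.01004772  0.066     ]
white [0.56406193 0.01483613 0.066     ]
copper [ 0.45825099 -0.00164911  0.066     ]
```

View pics/c_case_s.png

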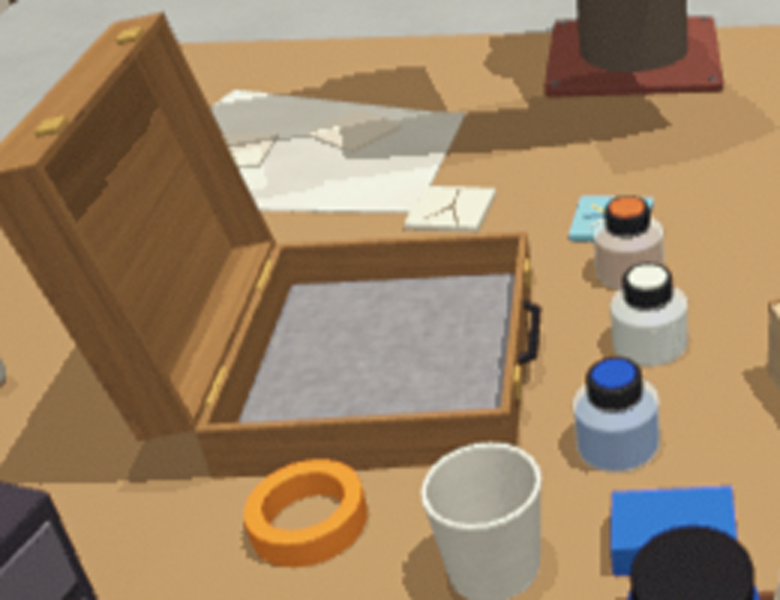

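```bash
cat >> h.py <<'E'
RTH=np.radians(19.85); RT=np.array([.634,.2565])
CTH=np.radians(-89.3); CT=np.array([.572,-.190])
def rot2(t): return np.array([[np.cos(t),-np.sin(t)],[np.sin(t),np.cos(t)]])
def rackw(x,y): return rot2(RTH)@np.array([x,y])+RT
def casew(x,y): return rot2(CTH)@np.array([x,y])+CT
def down(yaw):
    c,s=np.cos(yaw),np.sin(yaw); return np.array([[c,s,0],[s,-c,0],[0,0,-1.]])
def go(x,y,z,yawdeg,verb=True):
    st=state(); Rm=st["eef_rot"]; d=Rm.T@(np.array([x,y,z])-st["position"])
    rv=np.degrees(R.from_matrix(Rm.T@down(np.radians(yawdeg))).as_rotvec())
    print("target",np.round([x,y,z,yawdeg],4),"row:"," ".join(f"{v:.4f}" for v in d)," ".join(f"{v:.2f}" for v in rv), "rows>=",max(np.linalg.norm(d)/.0417,np.linalg.norm(rv)/7.16).round(1))
def shot(name,cam,*box):
    p=read_camera(cam); crop(p,name,*box); return p
E
python3 - <<'E'
from h import *
t=read_camera("top"); s=read_camera("scene")
im=t["img"][:,:,::-1].copy()
def draw(p,im,pts,col,k=1):
    q=[proj(p,x) for x in pts]
    for a,b in zip(q,q[1:]+q[:1]): cv2.line(im,tuple(int(round(v*4)) for v in a),tuple(int(round(v*4)) for v in b),col,1,cv2.LINE_AA)
for nm,p in(("top",t),("scene",s)):
    im=cv2.resize(p["img"][:,:,::-1],None,fx=4,fy=4,interpolation=cv2.INTER_CUBIC)
    im=np.roll(im,(-2,-2),(0,1))  # centre shift
    draw(p,im,[(*rackw(a,b),.068) for a,b in((-.08,.134),(-.08,-.134),(.08,-.134),(.08,.134))],(255,0,0))
    draw(p,im,[(*casew(a,b),.046) for a,b in((-.106,.117),(-.106,-.117),(.106,-.117),(.106,.117))],(255,0,0))
    draw(p,im,[(*casew(a,b),.046) for a,b in((-.1,.111),(-.1,-.111),(.1,-.111),(.1,.111))],(255,255,0))
    draw(p,im,[(*casew(a,b),.006) for a,b in((-.1,.111),(-.1,-.111),(.1,-.111),(.1,.111))],(0,255,0))
    for e,ly in((.037,.08),(.037,0)): draw(p,im,[(*rackw(a,b),.054) for a,b in((-.08-e,ly+.023),(-.08-e,ly-.023),(-.08,ly-.023),(-.08,ly+.023))],(255,255,255))
    for c in((.675,-.0105),(.5603,.0143),(.455,-.0025)): draw(p,im,[(c[0]+.02*np.cos(a),c[1]+.02*np.sin(a),.066) for a in np.linspace(0,6.2,20)],(0,255,0))
    if nm=="top": cv2.imwrite("pics/o1.png",im[90*4:250*4,110*4:310*4]); cv2.imwrite("pics/o2.png",im[100*4:250*4,310*4:510*4])
    else: cv2.imwrite("pics/o3.png",im[180*4:300*4,90*4:280*4]); cv2.imwrite("pics/o4.png",im[180*4:300*4,250*4:450*4])
x=rackw(-.098,.08); go(*x,.2,19.85)
for n in ("tube_red","tube_yellow"):
  for c in cut_out(t,n)[:1]:
    m=c["pixels"]; ys,xs=np.where(m)
    L=np.array([rot2(-RTH)@(onz(t,(a,b),.054)[:2]-RT) for a,b in zip(xs,ys)]); print(n,L.min(0),L.max(0),np.percentile(L,[3,97],axis=0))
E
```

```text
target [ 0.5147  0.2985  0.2    19.85  ] row: 0.5938 -0.6617 0.0313 0.00 0.00 6.72 rows>= 21.3
tube_red [-0.12460219  0.05103615] [-0.0815557   0.10247155] [[-0.122457    0.05319539]
 [-0.0827534   0.10029704]]
tube_yellow [-0.11889282 -0.02303542] [-0.08073219  0.02370835] [[-0.11673864 -0.02089392]
 [-0.08289716  0.02159839]]
```

View pics/o1.png

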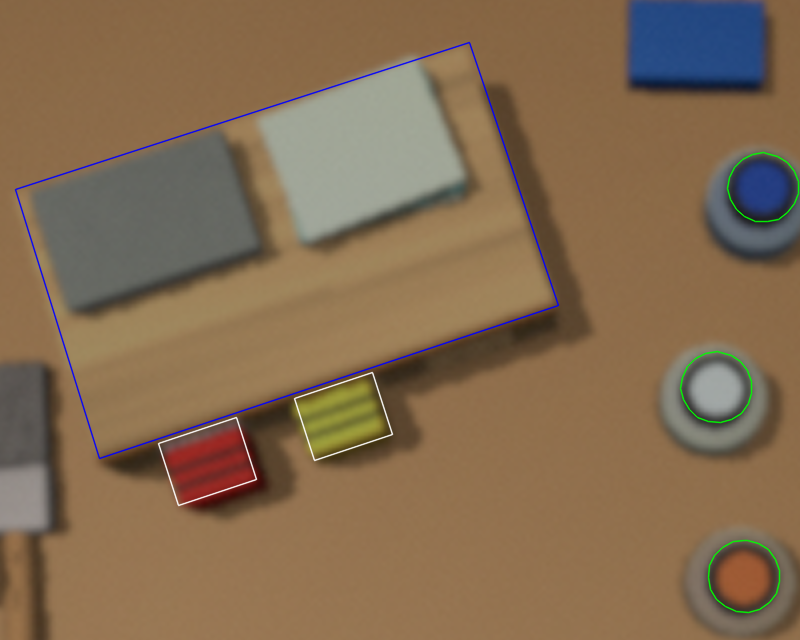

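View pics/o2.png

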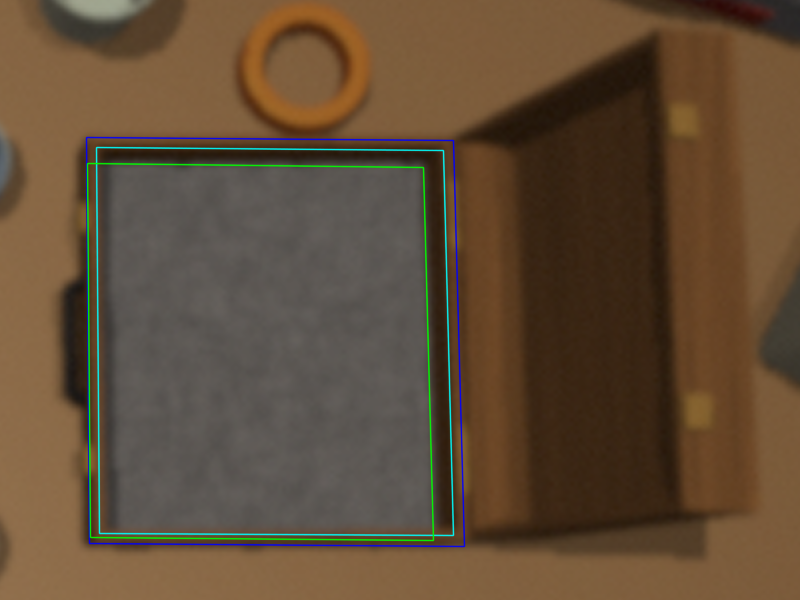

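View pics/o3.png

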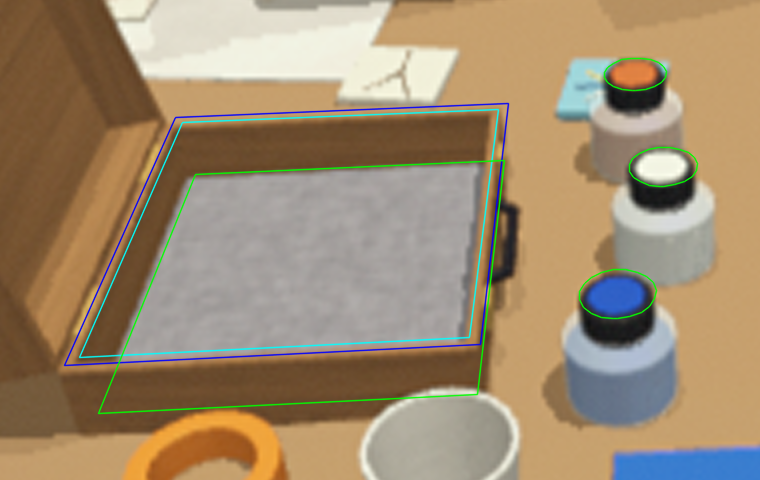

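View pics/o4.png

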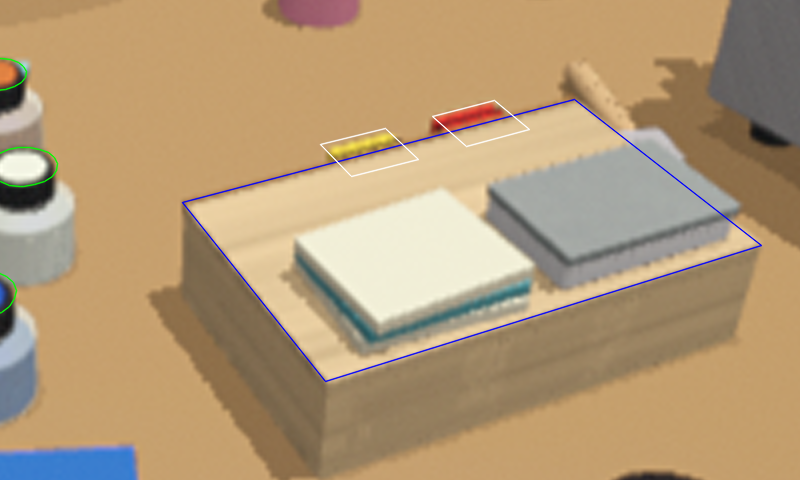

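>>> {"name": "play_rows", "arguments": {
  "plan": "0.0396 -0.0441 0 0 0 0;0.0792 -0.0882 0 0 0 0;0.396 -0.441 0 0 0 6.7;0.396 -0.441 0 0 0 6.7;0.396 -0.441 0 0 0 6.7;0.396 -0.441 0 0 0 6.7;0.396 -0.441 0 0 0 6.7;0.396 -0.441 0 0 0 6.7;0.396 -0.441 0 0 0 6.7;0.396 -0.441 0 0 0 6.7",
  "claw": 0.062,
  "grip_force": 50
}}

```text
time_s: 2.83
position: [0.39, -0.1553, 0.2316]
eef_rot: [[0.941, 0.339, 0.001], [0.339, -0.941, -0.001], [0.001, 0.001, -1.0]]
wrist_force: [1.6, 1.1, 0.4]
opening: 0.726
```

```bash
python3 - <<'E'
from h import *
st=state(); print(st["time_s"],st["position"],st["opening"],st["wrist_force"])
go(*rackw(-.1,.08),.15,19.85)
E
```

```text
2.8333 [ 0.38998019 -0.15534316  0.23164309] 0.7256718384591538 [1.56408688 1.0516904  0.44470848]
target [ 0.5128  0.2978  0.15   19.85  ] row: 0.2692 -0.3846 0.0815 0.05 -0.05 -0.01 rows>= 11.4
```

>>> {"name": "play_rows", "arguments": {
  "plan": "0.2692 -0.3846 0.0 0 0 0;0.2692 -0.3846 0.0 0 0 0;0.2692 -0.3846 0.0 0 0 0;0.2692 -0.3846 0.0 0 0 0;0.2692 -0.3846 0.0 0 0 0;0.2692 -0.3846 0.0 0 0 0;0.2692 -0.3846 0.0 0 0 0;0.2692 -0.3846 0.0 0 0 0;0.2692 -0.3846 0.0 0 0 0;0.2692 -0.3846 0.0 0 0 0"
}}

```text
time_s: 3.67
position: [0.4987, 0.2474, 0.2315]
eef_rot: [[0.94, 0.34, 0.001], [0.34, -0.94, 0.0], [0.001, 0.0, -1.0]]
wrist_force: [1.3, -0.6, 0.7]
opening: 0.723
```

>>> {"name": "play_rows", "arguments": {
  "plan": "0 0 0.0 0 0 0;0 0 0 0 0 0;0 0 0 0 0 0"
}}

```text
time_s: 3.92
position: [0.4982, 0.2449, 0.2309]
eef_rot: [[0.94, 0.341, -0.001], [0.341, -0.94, -0.001], [-0.001, 0.0, -1.0]]
wrist_force: [0.6, -0.6, -0.4]
opening: 0.728
```

```bash
python3 - <<'E'
from h import *
st=state(); print(st["time_s"],st["position"],st["opening"],st["wrist_force"])
go(*rackw(-.1,.08),.08,19.85)
E
```

```text
3.9167 [0.4982068  0.24493567 0.23093775] 0.7280360925512893 [ 0.57967461 -0.56059346 -0.38522975]
target [ 0.5128  0.2978  0.08   19.85  ] row: 0.0319 -0.0448 0.1509 0.03 0.06 0.08 rows>= 3.9
```

>>> {"name": "play_rows", "arguments": {
  "plan": "0.0319 -0.0448 0.03 0 0 0;0.0319 -0.0448 0.07 0 0 0;0.0319 -0.0448 0.1 0 0 0;0.0319 -0.0448 0.12 0 0 0;0.0319 -0.0448 0.121 0 0 0;0.0319 -0.0448 0.121 0 0 0;0.0319 -0.0448 0.121 0 0 0"
}}

```text
time_s: 4.5
position: [0.5148, 0.2974, 0.1126]
eef_rot: [[0.941, 0.338, 0.003], [0.338, -0.941, 0.001], [0.003, -0.0, -1.0]]
wrist_force: [0.1, -0.5, 0.5]
opening: 0.722
```

```bash
python3 - <<'E'
from h import *
st=state(); print(st["time_s"],st["position"],st["opening"],st["wrist_force"])
go(*rackw(-.1,.08),.016,19.85)
p=shot("pics/g1.png","top",110,140,260,260,5)
print(proj(p,st["position"]))
p=shot("pics/g1s.png","scene",300,130,430,240,6)
E
```

```text
4.5 [0.51479817 0.29741106 0.11259063] 0.7219225265304609 [ 0.1232712  -0.5447402   0.50224745]
target [5.128e-01 2.978e-01 1.600e-02 1.985e+01] row: -0.0021 -0.0010 0.0966 -0.00 -0.17 -0.07 rows>= 2.3
[157.18792984 201.71370263]
```

View pics/g1.png

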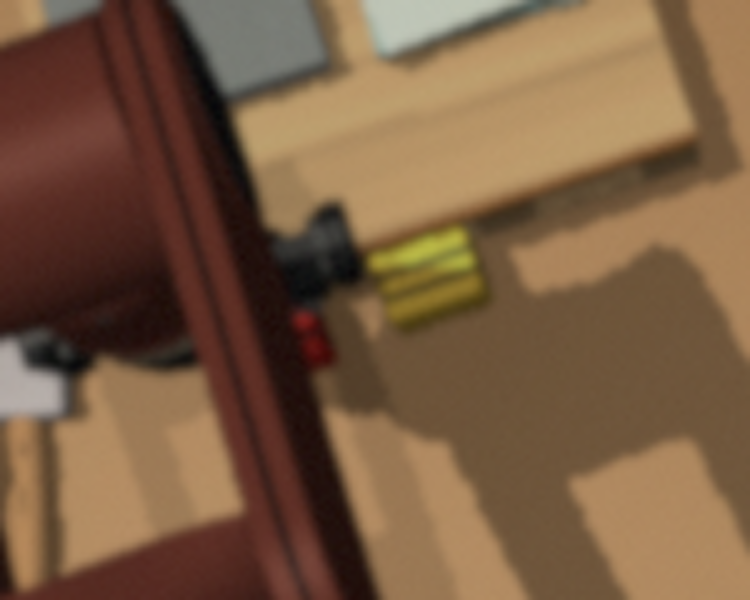

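View pics/g1s.png

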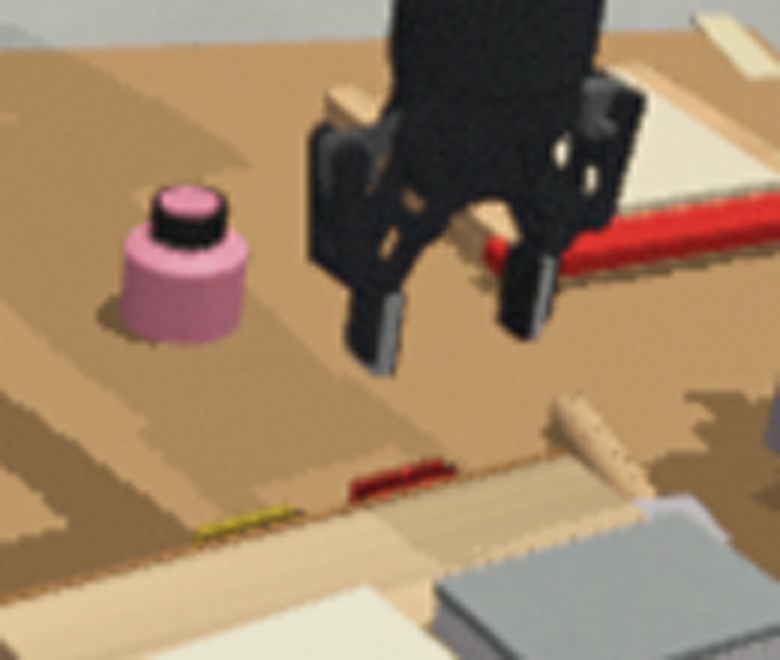

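```bash
python3 - <<'E'
from h import *
st=state(); p=read_camera("scene")
for dz in (0,.008):
  for s in(-1,1): print(dz,(proj(p,st["position"]+st["eef_rot"]@np.array([0,s*.031,-dz]))-[300,130])*6)
E
```

```text
0 [504.35455738 344.80934682]
0 [373.88503077 376.21602684]
0.008 [507.26674496 327.4073795 ]
0.008 [376.22120641 358.58592847]
```

>>> {"name": "play_rows", "arguments": {
  "plan": "-0.002 -0.001 0.03 0 -0.17 0;-0.002 -0.001 0.06 0 -0.17 0;-0.002 -0.001 0.08 0 -0.17 0;-0.002 -0.001 0.092 0 -0.17 0;-0.002 -0.001 0.096 0 -0.17 0;-0.002 -0.001 0.096 0 -0.17 0;-0.002 -0.001 0.096 0 -0.17 0"
}}

```text
time_s: 5.23
position: [0.5124, 0.2988, 0.016]
eef_rot: [[0.94, 0.34, -0.0], [0.34, -0.94, -0.0], [-0.0, -0.0, -1.0]]
wrist_force: [0.0, 1.1, -0.1]
opening: 0.726
```

>>> {"name": "play_rows", "arguments": {
  "plan": "0 0 0 0 0 0;0 0 0 0 0 0;0 0 0 0 0 0;0 0 0 0 0 0;0 0 0 0 0 0",
  "claw": 0.02
}}

```text
time_s: 5.65
position: [0.5127, 0.2989, 0.0165]
eef_rot: [[0.94, 0.34, 0.001], [0.34, -0.94, 0.0], [0.001, 0.0, -1.0]]
wrist_force: [-1.4, -1.2, 6.1]
opening: 0.537
```

>>> {"name": "play_rows", "arguments": {
  "plan": "-0.004 0 0 0 0 0;-0.012 0 0 0 0 0;-0.02 0 0 0 0 0;-0.028 0 0 0 0 0;-0.036 0 0 0 0 0;-0.042 0 0 0 0 0;-0.044 0 0 0 0 0;-0.044 0 0 0 0 0"
}}

```text
time_s: 6.32
position: [0.4704, 0.2838, 0.016]
eef_rot: [[0.94, 0.34, 0.001], [0.34, -0.94, 0.0], [0.001, -0.0, -1.0]]
wrist_force: [0.3, 1.0, 7.7]
opening: 0.533
```

```bash
python3 - <<'E'
from h import *
st=state(); print(st["position"],st["opening"],st["wrist_force"])
p=shot("pics/g2.png","top",110,140,260,260,5)
p=shot("pics/g2s.png","scene",300,130,430,240,6)
E
```

```text
[0.47044394 0.28379367 0.01598884] 0.5326522546373369 [0.34781541 0.9688339  7.65458907]
```

View pics/g2.png

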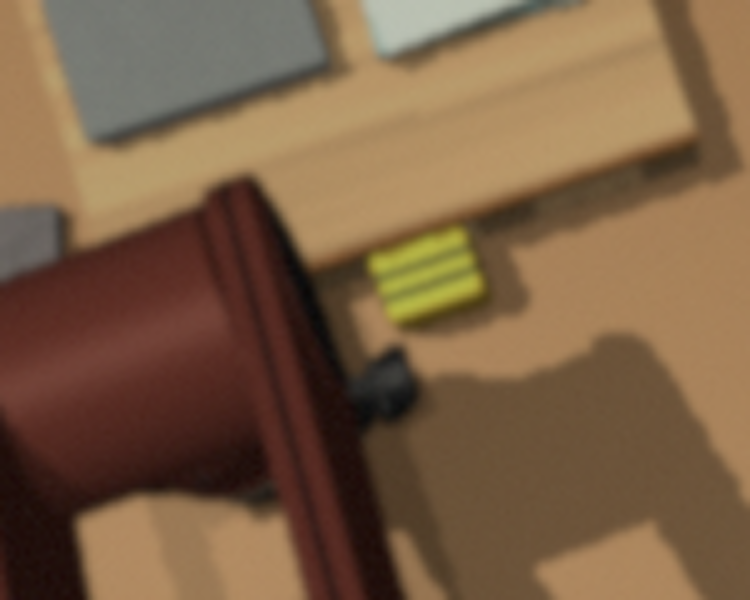

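View pics/g2s.png

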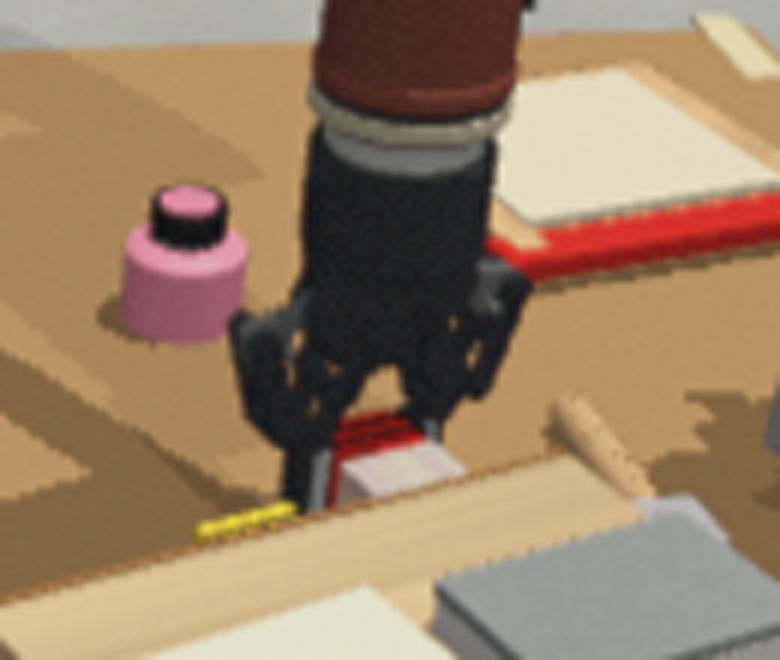

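>>> {"name": "play_rows", "arguments": {
  "plan": "0 0 0 0 0 0;0 0 0 0 0 0;0 0 0 0 0 0;0 0 0 0 0 0;0.01 0 0 0 0 0;0.02 0 0 0 0 0;0.03 0 0 0 0 0;0.039 0 0 0 0 0;0.042 0 0 0 0 0;0.042 0 0 0 0 0",
  "claw": 0.062
}}

```text
time_s: 7.25
position: [0.5096, 0.2977, 0.0141]
eef_rot: [[0.94, 0.34, -0.003], [0.34, -0.94, -0.001], [-0.003, -0.0, -1.0]]
wrist_force: [-0.2, -0.5, 0.2]
opening: 0.723
```

>>> {"name": "play_rows", "arguments": {
  "plan": "0 0 0 0 0 0;0 0 0 0 0 0;0 0 0 0 0 0;0 0 0 0 0 0;0 0 0 0 0 0",
  "claw": 0.02,
  "grip_force": 60
}}

```text
time_s: 7.67
position: [0.5086, 0.2975, 0.0141]
eef_rot: [[0.94, 0.34, -0.004], [0.34, -0.94, -0.001], [-0.004, 0.0, -1.0]]
wrist_force: [-0.9, -0.4, 0.3]
opening: 0.534
```

>>> {"name": "play_rows", "arguments": {
  "plan": "-0.006 0 0 0 0 0;-0.018 0 0 0 0 0;-0.032 0 0 0 0 0;-0.046 0 0 0 0 0;-0.06 0 0 0 0 0;-0.074 0 0 0 0 0;-0.088 0 0 0 0 0;-0.098 0 0 0 0 0;-0.104 0 0 0 0 0;-0.104 0 0 0 0 0"
}}

```text
time_s: 8.5
position: [0.4099, 0.2618, 0.0143]
eef_rot: [[0.94, 0.34, -0.004], [0.34, -0.94, -0.001], [-0.004, 0.0, -1.0]]
wrist_force: [0.6, -0.1, -1.0]
opening: 0.533
```

```bash
python3 - <<'E'
from h import *
st=state(); print(st["position"],st["opening"],st["wrist_force"])
p=shot("pics/g3.png","top",110,140,260,340,4)
p=shot("pics/g3s.png","scene",260,110,430,240,4)
E
cd pics; python3 -c "
import cv2,numpy as np
a=cv2.imread('g3.png');b=cv2.imread('g3s.png');a=cv2.resize(a,None,fx=.65,fy=.65);h=max(a.shape[0],b.shape[0]);f=lambda i:cv2.copyMakeBorder(i,0,h-i.shape[0],0,0,0)
c=np.hstack([f(a),f(b)]);print(c.shape);cv2.imwrite('g3c.png',cv2.resize(c,None,fx=.72,fy=.72) if c.shape[1]>800 else c)"
```

```text
[0.40987343 0.26182038 0.01425745] 0.5329685244826436 [ 0.58774519 -0.0641074  -0.95281752]
(520, 1070, 3)
```

View pics/g3c.png

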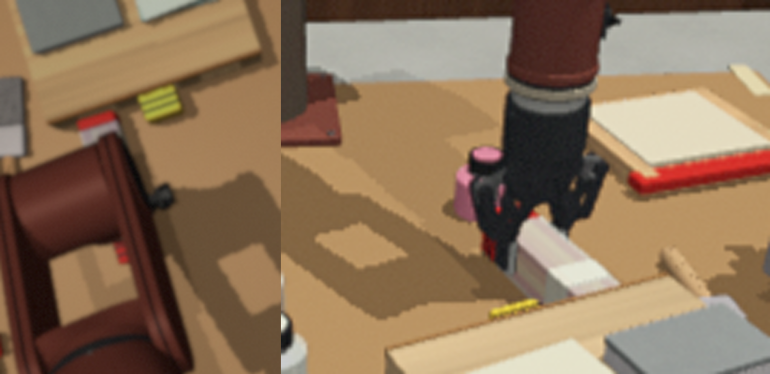

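```bash
python3 - <<'E'
from h import *
p=read_camera("top")
for q in((152.7,208.4),(169.8,199.8)): print(rot2(-RTH)@(onz(p,q,.054)[:2]-RT))
crop(p,"pics/g3z.png",130,180,200,230,10)
E
```

```text
[-0.09877463  0.10126098]
[-0.09249374  0.05925005]
```

View pics/g3z.png

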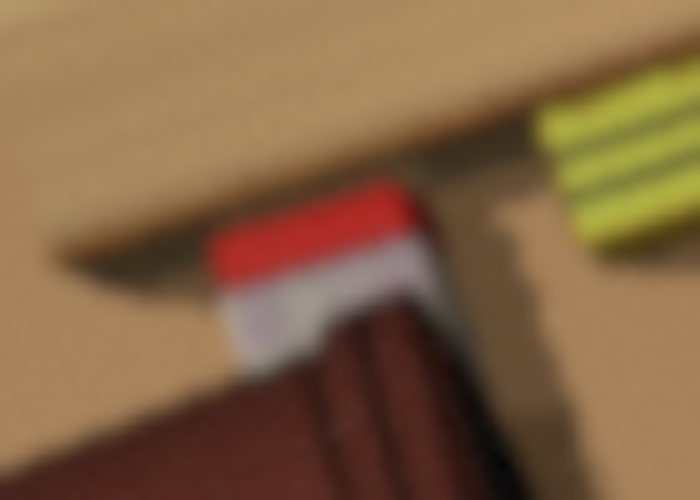

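```bash
python3 - <<'E'
from h import *
p=read_camera("top"); st=state()
o=lambda q:rot2(-RTH)@(onz(p,q,.054)[:2]-RT)
print(o((130+210/10-.45,180+258/10-.45)),o((130+400/10-.45,180+180/10-.45)))
print("tcp",rot2(-RTH)@(st["position"][:2]-RT))
go(st["position"][0],st["position"][1],.14,19.85)
E
```

```text
[-0.09067301  0.10375676] [-0.08745893  0.05824368]
tcp [-0.20642392  0.08100426]
target [ 0.4123  0.2626  0.14   19.85  ] row: -0.0002 -0.0000 -0.1250 -0.00 0.10 0.01 rows>= 3.0
```

>>> {"name": "play_rows", "arguments": {
  "plan": "0 0 -0.02 0 0.1 0;0 0 -0.05 0 0.1 0;0 0 -0.085 0 0.1 0;0 0 -0.12 0 0.1 0;0 0 -0.14 0 0.1 0;0 0 -0.146 0 0.1 0;0 0 -0.146 0 0.1 0"
}}

```text
time_s: 9.28
position: [0.4136, 0.2631, 0.1627]
eef_rot: [[0.94, 0.34, 0.003], [0.34, -0.94, 0.001], [0.003, -0.0, -1.0]]
wrist_force: [0.3, -0.4, -2.0]
opening: 0.532
```

```bash
python3 - <<'E'
from h import *
st=state(); print(st["position"],st["opening"],st["wrist_force"])
go(*casew(.027,-.066),.15,90.7)
E
```

```text
[0.4135768  0.26314679 0.16265732] 0.531753828148176 [ 0.31257419 -0.38526611 -2.01615941]
target [ 0.5063 -0.2178  0.15   90.7   ] row: -0.0763 0.4839 0.0123 0.11 -0.18 -70.83 rows>= 11.8
```

>>> {"name": "play_rows", "arguments": {
  "plan": "-0.002 0.012 0 0 0 -1.5;-0.006 0.038 0 0 0 -6;-0.012 0.074 0 0 0 -12;-0.018 0.112 0 0 0 -18;-0.024 0.15 0 0 0 -24;-0.03 0.188 0 0 0 -30;-0.036 0.226 0 0 0 -36;-0.042 0.264 0 0 0 -42;-0.046 0.29 0 0 0 -46;-0.048 0.304 0 0 0 -49"
}}

```text
time_s: 10.12
position: [0.4692, -0.0433, 0.1582]
eef_rot: [[0.359, 0.933, -0.004], [0.933, -0.359, -0.001], [-0.003, -0.004, -1.0]]
wrist_force: [0.4, 0.8, -1.4]
opening: 0.53
```

```bash
python3 - <<'E'
from h import *
st=state(); print(st["position"],st["opening"],st["wrist_force"])
go(*casew(.027,-.066),.13,90.7)
E
```

```text
[ 0.46920089 -0.04331562  0.15817517] 0.5296743838283656 [ 0.44112637  0.80266485 -1.41076466]
target [ 0.5063 -0.2178  0.13   90.7   ] row: -0.1494 0.0974 0.0282 -0.24 0.10 -21.74 rows>= 4.3
```

>>> {"name": "play_rows", "arguments": {
  "plan": "-0.016 0.011 0 0 0 -4;-0.05 0.034 0 0 0 -9;-0.085 0.056 0 0 0 -14;-0.118 0.077 0 0 0 -18;-0.14 0.09 0 0 0 -21;-0.149 0.097 0.01 0 0 -21.7;-0.149 0.097 0.02 0 0 -21.7;-0.149 0.097 0.02 -0.2 0 -21.7;-0.149 0.097 0.02 -0.2 0 -21.7"
}}

```text
time_s: 10.87
position: [0.5049, -0.212, 0.1377]
eef_rot: [[-0.01, 1.0, -0.002], [1.0, 0.01, 0.002], [0.002, -0.002, -1.0]]
wrist_force: [0.5, 0.0, -1.8]
opening: 0.528
```

```bash
python3 - <<'E'
from h import *
st=state(); print(st["position"],st["opening"],st["wrist_force"])
go(*casew(.027,-.066),.08,90.7)
p=shot("pics/g4.png","top",320,110,500,260,4)
p=shot("pics/g4s.png","scene",50,120,290,310,3)
for a,b in ((.1,-.1),(-.1,-.1)): print(a,b,np.round((proj(p,[*casew(a,b),.046])-[50,120])*3))
E
```

```text
[ 0.50489024 -0.21204665  0.1376866 ] 0.5279355089323275 [ 0.50699268  0.02638753 -1.80733723]
target [ 5.063e-01 -2.178e-01  8.000e-02  9.070e+01] row: -0.0059 0.0015 0.0577 -0.14 -0.13 -0.14 rows>= 1.4
0.1 -0.1 [253. 279.]
-0.1 -0.1 [492. 268.]
```

View pics/g4.png

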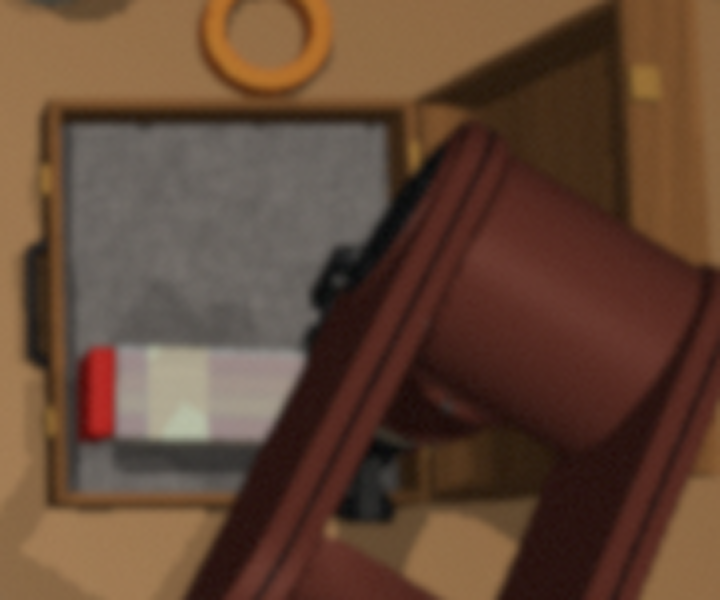

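View pics/g4s.png

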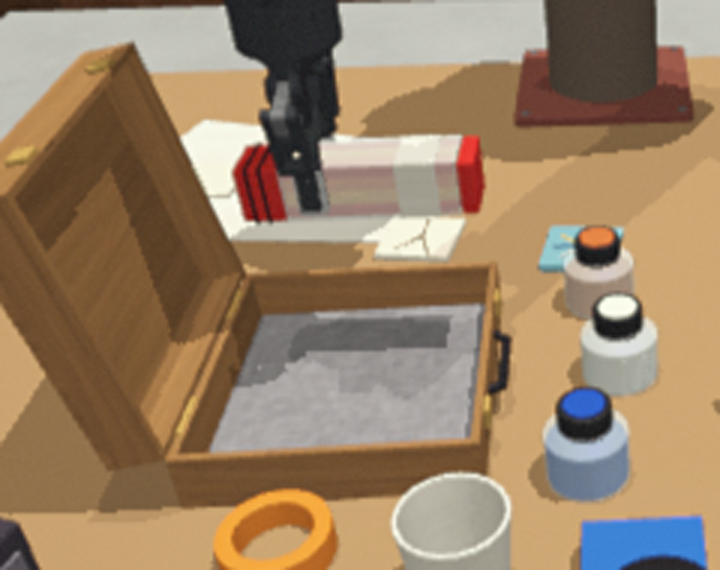

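```bash
python3 - <<'E'
from h import *
p=read_camera("top"); st=state(); print(st["position"])
f=lambda q,z: rot2(-CTH)@(onz(p,(320+q[0]/4-.4,110+q[1]/4-.4),z)[:2]-CT)
for q in((88,346),(88,441),(300,344)): print(f(q,.177))
print("tcp",rot2(-CTH)@(st["position"][:2]-CT))
# case inner edges
for q in((64,495),(410,115),(64,115)): print("rim",f(q,.046))
E
```

```text
[ 0.50671731 -0.21264686  0.14058332]
[-0.10327278 -0.04481075]
[-0.10372858 -0.09315172]
[ 0.00457387 -0.04289555]
tcp [ 0.02184761 -0.06555449]
rim [-0.09822546 -0.11146566]
rim [0.10332924 0.1092039 ]
rim [-0.09644886  0.10722338]
```

```bash
python3 - <<'E'
from h import *
p=read_camera("scene"); crop(p,"pics/g5s.png",120,155,220,205,7)
p=read_camera("top"); crop(p,"pics/g5.png",330,185,410,240,8)
E
python3 -c "
import cv2,numpy as np
a=cv2.imread('pics/g5s.png');b=cv2.imread('pics/g5.png');b=cv2.resize(b,None,fx=.55,fy=.55)
print(a.shape,b.shape)
w=max(a.shape[1],b.shape[1]);f=lambda i:cv2.copyMakeBorder(i,0,0,0,w-i.shape[1],0)
cv2.imwrite('pics/g5c.png',np.vstack([f(a),f(b)]))"
```

```text
(350, 700, 3) (242, 352, 3)
```

View pics/g5c.png

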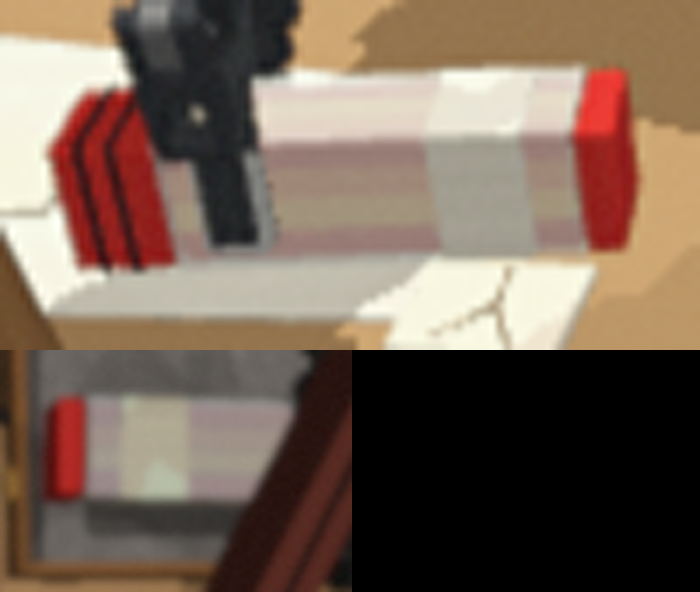

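```bash
python3 - <<'E'
from h import *
go(*casew(.036,-.066),.07,90.7)
E
```

```text
target [ 5.064e-01 -2.268e-01  7.000e-02  9.070e+01] row: -0.0137 -0.0010 0.0713 0.18 0.08 -0.06 rows>= 1.7
```

>>> {"name": "play_rows", "arguments": {
  "plan": "-0.013 -0.001 0.01 0 0 0;-0.013 -0.001 0.03 0 0 0;-0.013 -0.001 0.05 0 0 0;-0.013 -0.001 0.06 0 0 0;-0.013 -0.001 0.065 0 0 0;-0.013 -0.001 0.065 0 0 0"
}}

```text
time_s: 11.62
position: [0.5052, -0.2265, 0.0744]
eef_rot: [[-0.01, 1.0, 0.0], [1.0, 0.01, 0.0], [0.0, 0.0, -1.0]]
wrist_force: [0.6, 0.1, -2.7]
opening: 0.531
```

```bash
python3 - <<'E'
from h import *
st=state(); print(st["position"],st["opening"],st["wrist_force"])
go(*casew(.036,-.066),.0135,90.7)
p=shot("pics/g6s.png","scene",80,150,260,290,4)
E
```

```text
[ 0.50519685 -0.22646489  0.07439419] 0.5311235162145965 [ 0.61277224  0.05780029 -2.6821778 ]
target [ 5.064e-01 -2.268e-01  1.350e-02  9.070e+01] row: -0.0004 0.0012 0.0609 0.01 -0.01 -0.12 rows>= 1.5
```

View pics/g6s.png

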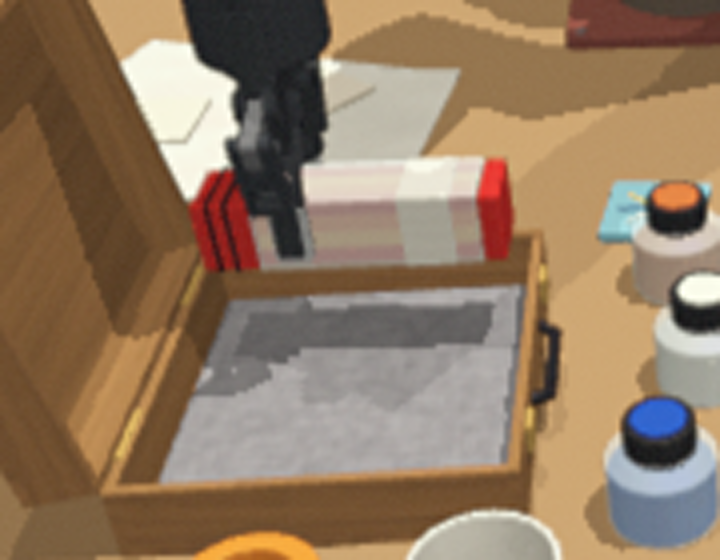

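```bash
python3 - <<'E'
from h import *
p=read_camera("scene")
for x in(.1,.09,-.09,-.1): print(x,[(np.round((proj(p,[*casew(x,-.043),z])-[80,150])*4)).tolist() for z in(.069,.113)])
go(*casew(.034,-.066),.0135,90.7)
E
```

```text
0.1 [[186.0, 272.0], [169.0, 209.0]]
0.09 [[203.0, 271.0], [187.0, 208.0]]
-0.09 [[510.0, 258.0], [501.0, 195.0]]
-0.1 [[526.0, 257.0], [519.0, 195.0]]
target [ 5.064e-01 -2.248e-01  1.350e-02  9.070e+01] row: 0.0025 -0.0003 0.0629 0.18 0.09 -0.12 rows>= 1.5
```

>>> {"name": "play_rows", "arguments": {
  "plan": "0 0.001 0.015 0 0 0;0 0.001 0.03 0 0 0;0 0.001 0.042 0 0 0;0 0.001 0.052 0 0 0;0 0.001 0.056 0 0 0;0 0.001 0.059 0 0 0;0 0.001 0.061 0 0 0;0 0.001 0.061 0 0 0"
}}

```text
time_s: 12.38
position: [0.5074, -0.227, 0.0148]
eef_rot: [[-0.01, 1.0, 0.002], [1.0, 0.01, -0.001], [-0.001, 0.002, -1.0]]
wrist_force: [0.2, 0.2, -2.0]
opening: 0.53
```

```bash
python3 - <<'E'
from h import *
st=state(); print(st["position"],st["opening"],st["wrist_force"])
p=shot("pics/g7s.png","scene",80,150,260,290,4)
E
```

```text
[ 0.50735413 -0.22696964  0.01482544] 0.5301720123947854 [ 0.22600545  0.18013974 -2.03826884]
```

View pics/g7s.png

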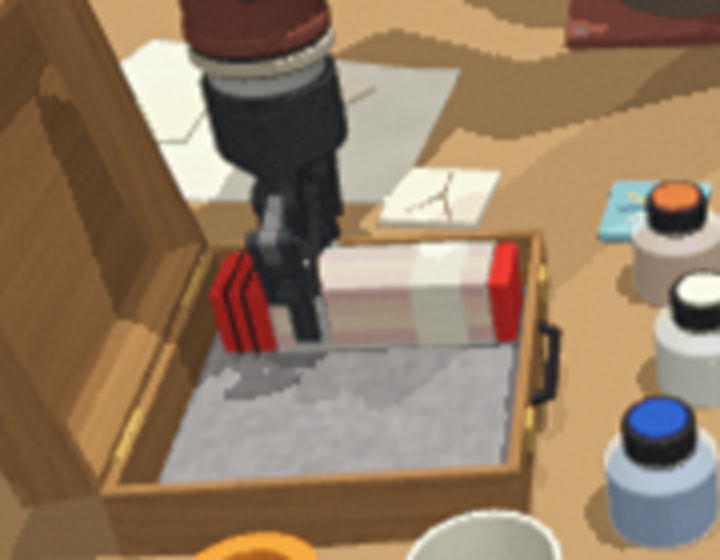

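>>> {"name": "play_rows", "arguments": {
  "plan": "0 0 0.001 0 0 0;0 0 0.002 0 0 0;0 0 0.002 0 0 0;0 0 0.002 0 0 0"
}}

```text
time_s: 12.77
position: [0.5073, -0.2269, 0.0129]
eef_rot: [[-0.01, 1.0, 0.002], [1.0, 0.01, -0.001], [-0.001, 0.002, -1.0]]
wrist_force: [-0.5, -0.6, -1.5]
opening: 0.532
```

Release with a small opening, then rise.

>>> {"name": "play_rows", "arguments": {
  "plan": "0 0 0.001 0 0 0;0 0 0.001 0 0 0;0 0 0.001 0 0 0;0 0 0.001 0 0 0",
  "claw": 0.051
}}

```text
time_s: 13.1
position: [0.5074, -0.227, 0.0119]
eef_rot: [[-0.01, 1.0, 0.003], [1.0, 0.01, -0.001], [-0.001, 0.003, -1.0]]
wrist_force: [0.6, 0.1, -0.2]
opening: 0.6
```

>>> {"name": "play_rows", "arguments": {
  "plan": "0 0 -0.01 0 0 0;0 0 -0.03 0 0 0;0 0 -0.06 0 0 0;0 0 -0.095 0 0 0;0 0 -0.13 0 0 0;0 0 -0.15 0 0 0;0 0 -0.155 0 0 0;0 0 -0.155 0 0 0"
}}

```text
time_s: 13.77
position: [0.5082, -0.2275, 0.1697]
eef_rot: [[-0.01, 1.0, 0.007], [1.0, 0.01, -0.004], [-0.004, 0.007, -1.0]]
wrist_force: [-0.7, -0.3, -0.6]
opening: 0.6
```

```bash
python3 - <<'E'
from h import *
st=state(); print(st["time_s"],st["position"],st["opening"],st["wrist_force"])
go(*rackw(-.099,.0),.17,19.85)
p=shot("pics/g8s.png","scene",80,150,260,290,4)
E
```

```text
13.7667 [ 0.50820864 -0.22752582  0.16971525] 0.5997125250177071 [-0.70277714 -0.30601734 -0.58650018]
target [ 0.5409  0.2229  0.17   19.85  ] row: 0.4501 0.0372 -0.0018 0.47 -0.04 70.73 rows>= 10.8
```

View pics/g8s.png

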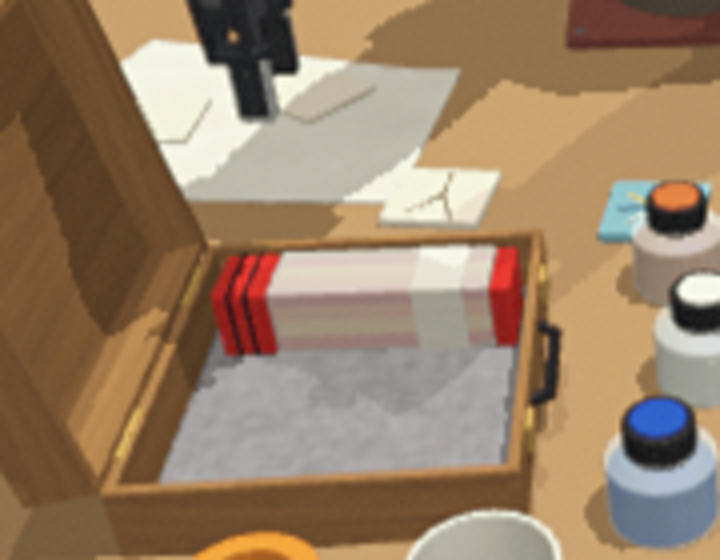

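>>> {"name": "play_rows", "arguments": {
  "plan": "0.02 0.002 0 0 0 5;0.06 0.005 0 0 0 12;0.1 0.008 0 0 0 19;0.14 0.012 0 0 0 26;0.18 0.015 0 0 0 33;0.22 0.018 0 0 0 40;0.26 0.021 0 0 0 47;0.3 0.025 0 0 0 54;0.34 0.028 0 0 0 61;0.37 0.03 0 0 0 67",
  "claw": 0.062
}}

```text
time_s: 14.65
position: [0.5308, 0.1333, 0.1638]
eef_rot: [[0.892, 0.451, -0.002], [0.451, -0.892, -0.002], [-0.002, 0.0, -1.0]]
wrist_force: [0.2, 0.5, -0.5]
opening: 0.724
```

```bash
python3 - <<'E'
from h import *
st=state(); print(st["time_s"],st["position"],st["opening"],st["wrist_force"])
go(*rackw(-.099,.0),.1,19.85)
E
```

```text
14.65 [0.53075883 0.13327787 0.16376017] 0.7240225298546821 [ 0.20124888  0.53197735 -0.54522319]
target [ 0.5409  0.2229  0.1    19.85  ] row: 0.0496 -0.0754 0.0636 0.03 0.14 6.97 rows>= 2.6
```

>>> {"name": "play_rows", "arguments": {
  "plan": "0.025 -0.038 0.01 0 0 4;0.045 -0.07 0.03 0 0 6.5;0.0496 -0.0754 0.05 0 0 7;0.0496 -0.0754 0.06 0 0 7;0.0496 -0.0754 0.06 0 0 7;0.0496 -0.0754 0.06 0 0 7"
}}

```text
time_s: 15.15
position: [0.5408, 0.2201, 0.1042]
eef_rot: [[0.939, 0.345, -0.002], [0.345, -0.939, -0.003], [-0.003, 0.002, -1.0]]
wrist_force: [-0.1, -0.4, 1.1]
opening: 0.721
```

```bash
python3 - <<'E'
from h import *
st=state(); print(st["time_s"],st["position"],st["opening"],st["wrist_force"])
go(*rackw(-.099,.0),.016,19.85)
E
```

```text
15.15 [0.54078052 0.22012293 0.10419232] 0.7211762933623543 [-0.12053197 -0.35174591  1.14910625]
target [5.409e-01 2.229e-01 1.600e-02 1.985e+01] row: 0.0013 -0.0027 0.0882 0.10 0.17 0.31 rows>= 2.1
```

>>> {"name": "play_rows", "arguments": {
  "plan": "0.001 -0.0027 0.02 0.1 0.2 0.3;0.001 -0.0027 0.05 0.1 0.2 0.3;0.001 -0.0027 0.07 0.1 0.2 0.3;0.001 -0.0027 0.083 0.1 0.2 0.3;0.001 -0.0027 0.088 0.1 0.2 0.3;0.001 -0.0027 0.088 0.1 0.2 0.3;0.001 -0.0027 0.088 0.1 0.2 0.3"
}}

```text
time_s: 15.73
position: [0.5438, 0.2238, 0.0196]
eef_rot: [[0.941, 0.339, 0.007], [0.339, -0.941, 0.002], [0.007, 0.0, -1.0]]
wrist_force: [0.8, 0.1, 0.1]
opening: 0.726
```

>>> {"name": "play_rows", "arguments": {
  "plan": "0 0 0 0 0 0;0 0 0 0 0 0;0 0 0 0 0 0;0 0 0 0 0 0;0 0 0 0 0 0",
  "claw": 0.02
}}

```text
time_s: 16.15
position: [0.5442, 0.2244, 0.0205]
eef_rot: [[0.941, 0.34, 0.008], [0.34, -0.941, 0.002], [0.009, 0.001, -1.0]]
wrist_force: [-0.2, -0.9, 7.6]
opening: 0.529
```

>>> {"name": "play_rows", "arguments": {
  "plan": "-0.004 0 0 0 0 0;-0.012 0 0 0 0 0;-0.02 0 0 0 0 0;-0.028 0 0 0 0 0;-0.036 0 0 0 0 0;-0.043 0 0 0 0 0;-0.047 0 0 0 0 0;-0.047 0 0 0 0 0"
}}

```text
time_s: 16.82
position: [0.4994, 0.2084, 0.0198]
eef_rot: [[0.941, 0.34, 0.009], [0.34, -0.941, 0.003], [0.01, 0.0, -1.0]]
wrist_force: [-0.8, -0.7, 8.6]
opening: 0.531
```

```bash
python3 - <<'E'
from h import *
st=state(); print(st["position"],st["opening"],st["wrist_force"])
p=shot("pics/h2s.png","scene",270,130,400,240,6)
E
```

```text
[0.49939122 0.20844003 0.01984962] 0.5309346969172727 [-0.83389221 -0.73888575  8.61069104]
```

View pics/h2s.png

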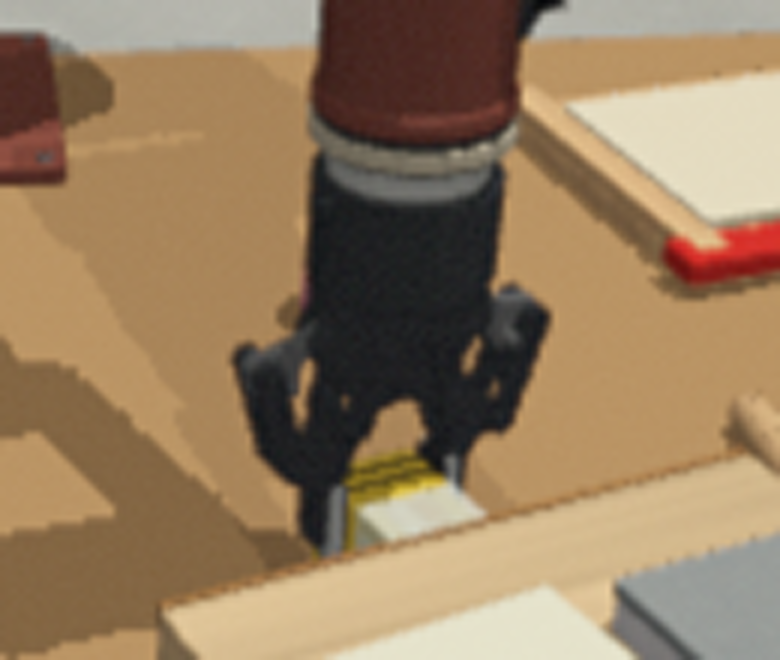

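>>> {"name": "play_rows", "arguments": {
  "plan": "0 0 0 0 0 0;0 0 0 0 0 0;0 0 0 0 0 0;0 0 0 0 0 0;0.01 0 0.001 0 0 0;0.02 0 0.001 0 0 0;0.03 0 0.002 0 0 0;0.04 0 0.002 0 0 0;0.043 0 0.002 0 0 0;0.043 0 0.002 0 0 0",
  "claw": 0.062
}}

```text
time_s: 17.7
position: [0.5391, 0.2228, 0.016]
eef_rot: [[0.941, 0.34, 0.005], [0.34, -0.941, 0.002], [0.005, -0.0, -1.0]]
wrist_force: [-0.4, -0.1, 0.5]
opening: 0.726
```

```bash
python3 - <<'E'
from h import *
st=state(); print(st["position"],st["opening"],st["wrist_force"],rot2(-RTH)@(st["position"][:2]-RT))
go(*rackw(-.1,.0),.016,19.85)
E
```

```text
[0.53908648 0.22279744 0.0159973 ] 0.7262142742473432 [-0.43919138 -0.1064601   0.47137636] [-0.10071822  0.00052861]
target [5.399e-01 2.225e-01 1.600e-02 1.985e+01] row: 0.0007 0.0005 0.0000 -0.00 -0.28 0.00 rows>= 0.0
```

>>> {"name": "play_rows", "arguments": {
  "plan": "0 0 0 0 -0.3 0;0 0 0 0 -0.3 0;0 0 0 0 -0.3 0;0 0 0 0 -0.3 0;0 0 0 0 -0.3 0",
  "claw": 0.02
}}

```text
time_s: 18.12
position: [0.5384, 0.2226, 0.0161]
eef_rot: [[0.941, 0.34, -0.001], [0.34, -0.941, -0.0], [-0.001, -0.0, -1.0]]
wrist_force: [0.7, 0.4, -0.5]
opening: 0.534
```

>>> {"name": "play_rows", "arguments": {
  "plan": "-0.006 0 0 0 -0.3 0;-0.018 0 0 0 -0.3 0;-0.032 0 0 0 -0.3 0;-0.046 0 0 0 -0.3 0;-0.06 0 0 0 -0.3 0;-0.074 0 0 0 -0.3 0;-0.088 0 0 0 -0.3 0;-0.1 0 0 0 -0.3 0;-0.108 0 0 0 -0.3 0;-0.108 0 0 0 -0.3 0"
}}

```text
time_s: 18.95
position: [0.4352, 0.1855, 0.0158]
eef_rot: [[0.941, 0.34, -0.007], [0.34, -0.941, -0.002], [-0.007, -0.0, -1.0]]
wrist_force: [0.0, -0.5, -0.4]
opening: 0.531
```

```bash
python3 - <<'E'
from h import *
st=state(); print(st["position"],st["opening"],st["wrist_force"],rot2(-RTH)@(st["position"][:2]-RT))
go(st["position"][0],st["position"][1],.16,19.85)
p=shot("pics/h3.png","top",150,160,250,240,7)
E
```

```text
[0.4351727  0.18550739 0.01580317] 0.5305392059911277 [ 0.00537508 -0.48667374 -0.37082919] [-0.21112011  0.000739  ]
target [ 0.4352  0.1855  0.16   19.85  ] row: -0.0011 -0.0000 -0.1442 -0.01 0.43 0.00 rows>= 3.5
```

View pics/h3.png

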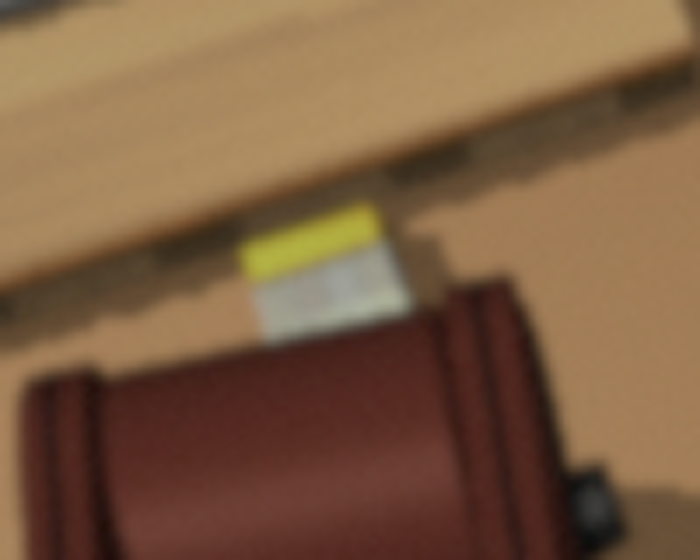

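>>> {"name": "play_rows", "arguments": {
  "plan": "0 0 -0.02 0 0.4 0;0 0 -0.05 0 0.4 0;0 0 -0.085 0 0.4 0;0 0 -0.12 0 0.4 0;0 0 -0.14 0 0.4 0;0 0 -0.145 0 0.4 0;0 0 -0.145 0 0.4 0"
}}

```text
time_s: 19.58
position: [0.4399, 0.1868, 0.1633]
eef_rot: [[0.941, 0.339, 0.006], [0.339, -0.941, 0.002], [0.006, 0.0, -1.0]]
wrist_force: [0.4, 0.1, -1.4]
opening: 0.532
```

```bash
python3 - <<'E'
from h import *
st=state(); print(st["position"],st["opening"],st["wrist_force"])
p=read_camera("top")
for q in((242,250),(375,205)): print(rot2(-RTH)@(onz(p,(150+q[0]/7-.4,160+q[1]/7-.4),.054)[:2]-RT))
go(*casew(.03,.002),.16,90.7)
E
```

```text
[0.43991064 0.18678261 0.16326677] 0.5324110336118338 [ 0.41654502  0.10531282 -1.36145576]
[-0.09311802  0.02568483]
[-0.09286808 -0.01918285]
target [ 0.5744 -0.22    0.16   90.7   ] row: -0.0101 0.4284 0.0012 0.10 -0.13 -70.85 rows>= 10.3
```

>>> {"name": "play_rows", "arguments": {
  "plan": "-0.0003 0.012 0 0 0 -2;-0.001 0.04 0 0 0 -7;-0.002 0.078 0 0 0 -13.5;-0.003 0.118 0 0 0 -20;-0.004 0.158 0 0 0 -27;-0.005 0.198 0 0 0 -34;-0.006 0.238 0 0 0 -41;-0.007 0.278 0 0 0 -48;-0.008 0.312 0 0 0 -54;-0.009 0.335 0 0 0 -59"
}}

```text
time_s: 20.47
position: [0.5425, -0.1346, 0.158]
eef_rot: [[0.189, 0.982, -0.002], [0.982, -0.189, 0.001], [0.001, -0.002, -1.0]]
wrist_force: [0.9, 1.0, -1.7]
opening: 0.53
```

```bash
python3 - <<'E'
from h import *
st=state(); print(st["position"],st["opening"],st["wrist_force"])
go(*casew(.034,.003),.13,90.7)
E
```

```text
[ 0.54247256 -0.13463613  0.15804625] 0.5302037607193651 [ 0.91976988  0.97228096 -1.66056041]
target [ 0.5754 -0.224   0.13   90.7   ] row: -0.0815 0.0493 0.0279 -0.13 -0.07 -11.59 rows>= 2.4
```

>>> {"name": "play_rows", "arguments": {
  "plan": "-0.025 0.015 0 0 0 -4;-0.055 0.033 0 0 0 -8;-0.075 0.046 0.005 0 0 -11;-0.0815 0.0493 0.013 0 0 -11.6;-0.0815 0.0493 0.02 0 0 -11.6;-0.0815 0.0493 0.025 0 0 -11.6;-0.0815 0.0493 0.025 0 0 -11.6;-0.0815 0.0493 0.025 0 0 -11.6"
}}

```text
time_s: 21.13
position: [0.575, -0.2195, 0.1348]
eef_rot: [[-0.009, 1.0, -0.001], [1.0, 0.009, 0.002], [0.002, -0.001, -1.0]]
wrist_force: [0.8, -0.6, -1.4]
opening: 0.528
```

```bash
python3 - <<'E'
from h import *
st=state(); print(st["position"],st["opening"],st["wrist_force"], rot2(-CTH)@(st["position"][:2]-CT))
go(*casew(.034,.003),.08,90.7)
p=shot("pics/h4s.png","scene",80,150,260,290,4)
zb=st["position"][2]-.008
for x in(.1,.09,-.09,-.1): print(x,[(np.round((proj(p,[*casew(x,.026),z])-[80,150])*4)).tolist() for z in(zb,zb+.046)])
E
```

```text
[ 0.5750012  -0.21947252  0.13484904] 0.5283641988151256 [ 0.76886635 -0.55716271 -1.38060714] [0.02950698 0.00264092]
target [ 5.754e-01 -2.240e-01  8.000e-02  9.070e+01] row: -0.0046 0.0004 0.0548 -0.04 -0.13 -0.21 rows>= 1.3
0.1 [[128.0, 255.0], [106.0, 181.0]]
0.09 [[147.0, 254.0], [126.0, 180.0]]
-0.09 [[488.0, 240.0], [477.0, 166.0]]
-0.1 [[506.0, 239.0], [497.0, 165.0]]
```

View pics/h4s.png

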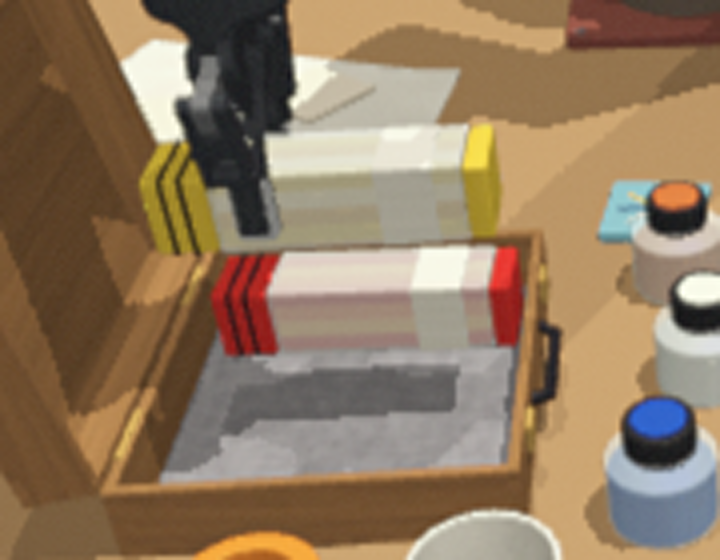

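>>> {"name": "play_rows", "arguments": {
  "plan": "-0.0046 0.001 0.01 0 -0.1 0;-0.0046 0.001 0.035 0 -0.1 0;-0.0046 0.001 0.065 0 -0.1 0;-0.0046 0.001 0.09 0 -0.1 0;-0.0046 0.001 0.105 0 -0.1 0;-0.0046 0.001 0.112 0 -0.1 0;-0.0046 0.001 0.116 0 -0.1 0;-0.0046 0.001 0.118 0 -0.1 0;-0.0046 0.001 0.118 0 -0.1 0;-0.0046 0.001 0.118 0 -0.1 0"
}}

```text
time_s: 22.02
position: [0.5783, -0.2264, 0.0198]
eef_rot: [[-0.008, 1.0, 0.004], [1.0, 0.008, -0.002], [-0.002, 0.004, -1.0]]
wrist_force: [-0.5, 0.3, -0.7]
opening: 0.529
```

```bash
python3 - <<'E'
from h import *
st=state(); print(st["position"],st["opening"],st["wrist_force"], rot2(-CTH)@(st["position"][:2]-CT))
p=shot("pics/h5s.png","scene",80,150,260,290,4)
E
```

```text
[ 0.57826234 -0.22637909  0.01977218] 0.5293308470536786 [-0.51780784  0.346654   -0.74689208] [0.03645288 0.00581743]
```

View pics/h5s.png

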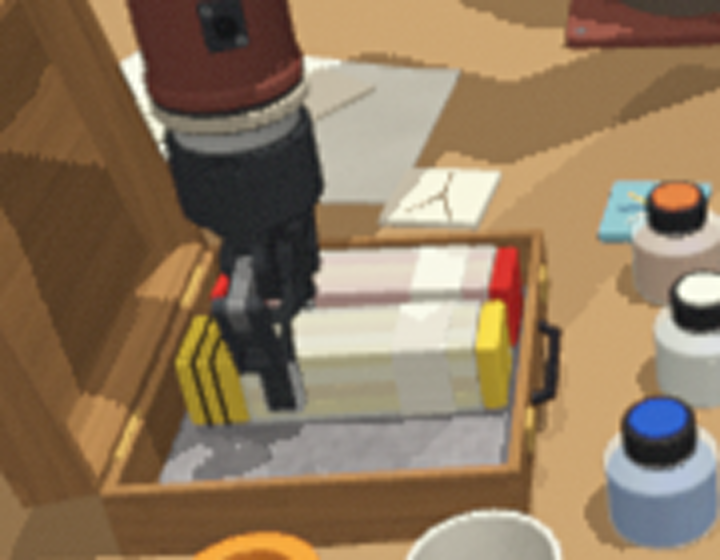

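>>> {"name": "play_rows", "arguments": {
  "plan": "0.001 -0.002 0.002 -0.2 0.1 0;0.002 -0.003 0.004 -0.2 0.1 0;0.002 -0.003 0.006 -0.2 0.1 0;0.002 -0.003 0.006 -0.2 0.1 0;0.002 -0.003 0.006 -0.2 0.1 0"
}}

```text
time_s: 22.48
position: [0.5746, -0.2239, 0.0142]
eef_rot: [[-0.008, 1.0, 0.006], [1.0, 0.008, 0.0], [0.0, 0.006, -1.0]]
wrist_force: [-3.3, 2.2, 10.7]
opening: 0.526
```

>>> {"name": "play_rows", "arguments": {
  "plan": "0 0 0.001 0 0 0;0 0 0.001 0 0 0;0 0 0.001 0 0 0;0 0 0.001 0 0 0",
  "claw": 0.051
}}

```text
time_s: 22.82
position: [0.5741, -0.2238, 0.0111]
eef_rot: [[-0.008, 1.0, 0.005], [1.0, 0.008, 0.001], [0.001, 0.005, -1.0]]
wrist_force: [-0.8, 0.1, -1.1]
opening: 0.598
```

>>> {"name": "play_rows", "arguments": {
  "plan": "0 0 -0.01 0 0 0;0 0 -0.03 0 0 0;0 0 -0.06 0 0 0;0 0 -0.095 0 0 0;0 0 -0.13 0 0 0;0 0 -0.15 0 0 0;0 0 -0.155 0 0 0;0 0 -0.155 0 0 0"
}}

```text
time_s: 23.48
position: [0.5748, -0.2247, 0.1693]
eef_rot: [[-0.008, 1.0, 0.01], [1.0, 0.008, -0.002], [-0.002, 0.01, -1.0]]
wrist_force: [0.2, 0.9, -0.1]
opening: 0.599
```

```bash
python3 - <<'E'
from h import *
st=state(); print(st["time_s"],st["position"],st["opening"],st["wrist_force"])
p=shot("pics/h6s.png","scene",80,130,280,290,4)
p=shot("pics/h6.png","top",260,90,430,260,4)
E
```

```text
23.4833 [ 0.57476884 -0.22470902  0.16933603] 0.5988330562929214 [ 0.2247879   0.94705508 -0.08079887]
```

View pics/h6s.png

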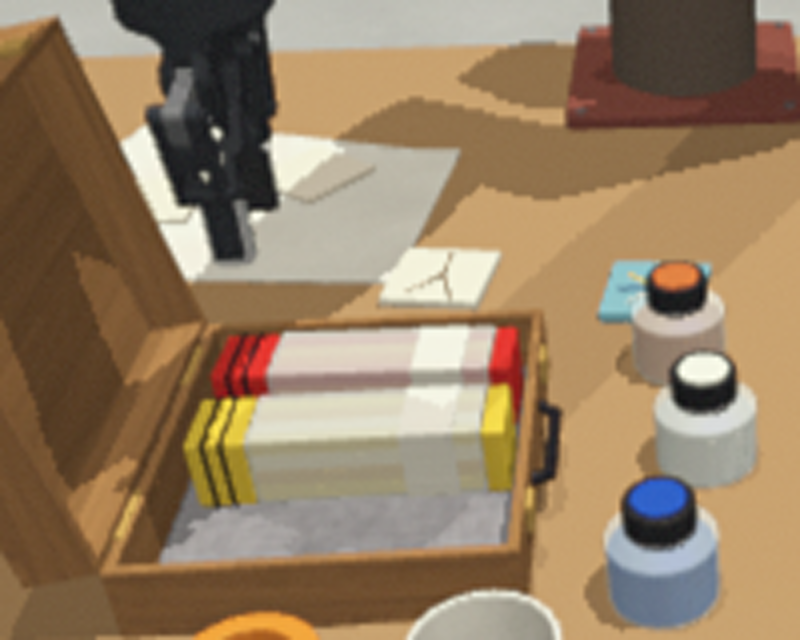

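View pics/h6.png

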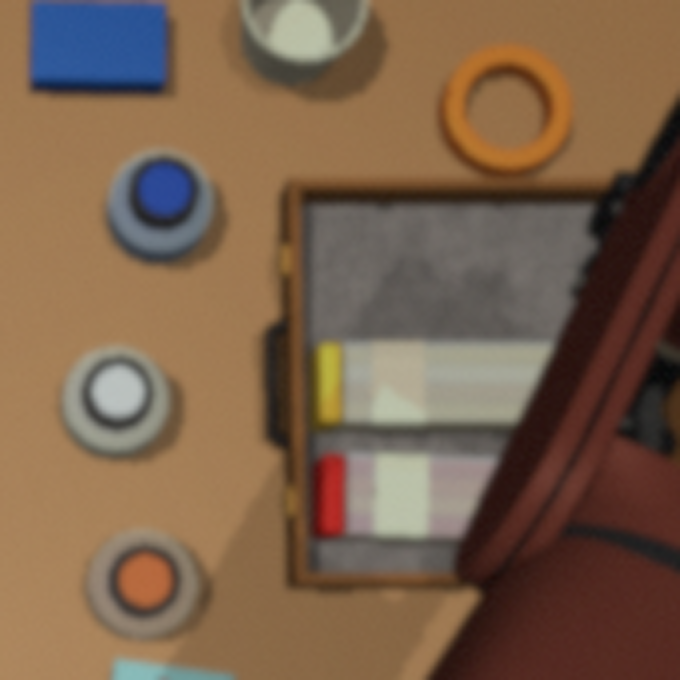

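```bash
python3 - <<'E'
from h import *
p=read_camera("top")
for th in(1.5,1.6,1.7,1.75):
    X=lambda r,h,y:[*casew(.106-r*np.cos(th)+h*np.sin(th),y),.046+r*np.sin(th)+h*np.cos(th)]
    print(th,np.round(proj(p,X(.212,0,.117)),1),np.round(proj(p,X(.212,.04,.117)),1),np.round(proj(p,X(.212,.04,-.117)),1),X(.212,.04,0))
print("jars: caps top")
for n,q in dict(blue=(162,188),white=(119,391),copper=(145,578)).items():
    q=(260+q[0]/4-.4,90+q[1]/4-.4); print(n,np.round(onz(p,q,.066),4))
s=read_camera("scene")
for n,q in dict(blue=(659,495),white=(703,367),copper=(678,277)).items():
    q=(80+q[0]/4-.4,130+q[1]/4-.4); print(n,np.round(onz(s,q,.066),4))
E
```

```text
1.5 [447.9 107.7] [469.1 107.5] [473.8 229.4] [np.float64(0.5735992483241222), np.float64(-0.3208937433370076), np.float64(0.26029842522676766)]
1.6 [459.  107.8] [479.4 108.2] [484.3 229.6] [np.float64(0.573859100634995), np.float64(-0.3421618861087494), np.float64(0.2567416229527475)]
1.7 [469.6 108.2] [489.  109.2] [494.1 229.9] [np.float64(0.5741133166596577), np.float64(-0.36296871553132504), np.float64(0.25107916004410236)]
1.75 [474.7 108.5] [493.4 109.8] [498.6 230.1] [np.float64(0.5742375144026082), np.float64(-0.3731339333049496), np.float64(0.24747517851129497)]
jars: caps top
blue [ 0.6753 -0.0092  0.066 ]
white [0.5588 0.0135 0.066 ]
copper [ 0.4546 -0.0024  0.066 ]
blue [ 0.6753 -0.0104  0.066 ]
white [0.5597 0.0136 0.066 ]
copper [ 0.4575 -0.0014  0.066 ]
```

```bash
python3 - <<'E'
from h import *
go(.6753,-.0098,.12,90.7)
E
```

```text
target [ 6.753e-01 -9.800e-03  1.200e-01  9.070e+01] row: 0.2125 0.1048 0.0445 0.09 -0.15 -0.26 rows>= 5.8
```

>>> {"name": "play_rows", "arguments": {
  "plan": "0.03 0.015 0 0 0 0;0.07 0.035 0 0 0 0;0.106 0.052 0 0 0 0;0.142 0.07 0 0 0 0;0.178 0.088 0 0 0 -0.3;0.203 0.1 0.01 0 0 -0.3;0.2125 0.105 0.025 0 0 -0.3;0.2125 0.105 0.04 0 -0.1 -0.3;0.2125 0.105 0.04 0 -0.1 -0.3;0.2125 0.105 0.04 0 -0.1 -0.3",
  "claw": 0.058
}}

```text
time_s: 24.52
position: [0.6747, -0.0109, 0.1235]
eef_rot: [[-0.013, 1.0, -0.001], [1.0, 0.013, -0.001], [-0.001, -0.001, -1.0]]
wrist_force: [0.7, -0.2, 0.8]
opening: 0.682
```

```bash
python3 - <<'E'
from h import *
st=state(); print(st["position"],st["opening"])
go(.6753,-.0098,.048,90.7)
p=shot("pics/j1s.png","scene",200,170,300,310,4)
p=shot("pics/j1.png","top",260,90,360,180,4)
E
cd pics; python3 -c "
import cv2,numpy as np
a=cv2.imread('j1.png');b=cv2.imread('j1s.png');h=max(a.shape[0],b.shape[0]);f=lambda i:cv2.copyMakeBorder(i,0,h-i.shape[0],0,0,0)
cv2.imwrite('j1c.png',np.hstack([f(a),f(b)]))"
```

```text
[ 0.67468285 -0.01089849  0.1235379 ] 0.6823832121065487
target [ 6.753e-01 -9.800e-03  4.800e-02  9.070e+01] row: 0.0011 0.0007 0.0755 -0.06 0.04 0.04 rows>= 1.8
```

View pics/j1c.png

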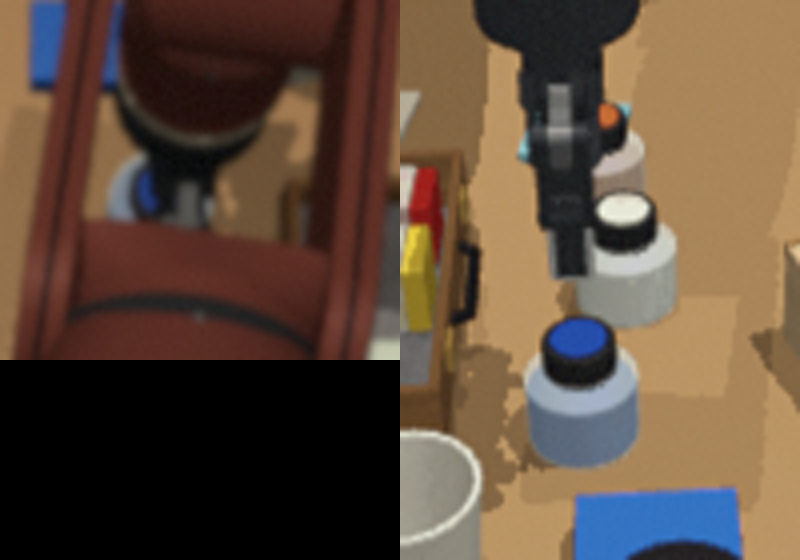

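>>> {"name": "play_rows", "arguments": {
  "plan": "0.001 0.0007 0.01 0 0 0;0.001 0.0007 0.03 0 0 0;0.001 0.0007 0.05 0 0 0;0.001 0.0007 0.064 0 0 0;0.001 0.0007 0.071 0 0 0;0.001 0.0007 0.0755 0 0 0;0.001 0.0007 0.0755 0 0 0;0.001 0.0007 0.0755 0 0 0"
}}

```text
time_s: 25.28
position: [0.6786, -0.0099, 0.0522]
eef_rot: [[-0.013, 1.0, 0.006], [1.0, 0.013, -0.001], [-0.001, 0.006, -1.0]]
wrist_force: [0.2, 0.6, 0.1]
opening: 0.676
```

```bash
python3 - <<'E'
from h import *
st=state(); print(st["position"],st["opening"],st["wrist_force"])
p=shot("pics/j2s.png","scene",200,190,300,310,6)
E
```

```text
[ 0.67858518 -0.00985989  0.05220946] 0.6759109052835368 [0.21876598 0.62634299 0.08932362]
```

View pics/j2s.png

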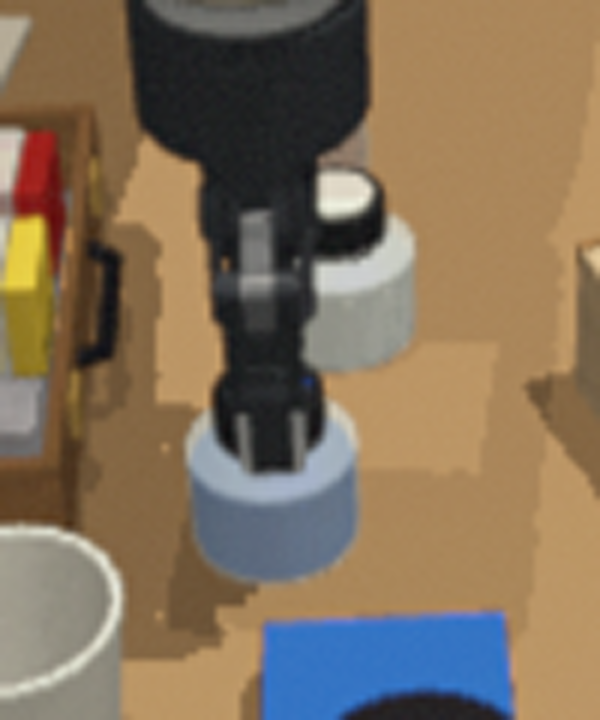

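>>> {"name": "play_rows", "arguments": {
  "plan": "0 -0.0015 0.002 -0.3 0 0;0 -0.003 0.004 -0.3 0 0;0 -0.003 0.004 -0.3 0 0;0 -0.003 0.004 -0.3 0 0"
}}

```text
time_s: 25.67
position: [0.6748, -0.0097, 0.0475]
eef_rot: [[-0.013, 1.0, 0.01], [1.0, 0.013, -0.001], [-0.001, 0.01, -1.0]]
wrist_force: [-0.2, -0.3, 0.2]
opening: 0.679
```

>>> {"name": "play_rows", "arguments": {
  "plan": "0 0 0 0 0 0;0 0 0 0 0 0;0 0 0 0 0 0;0 0 0 0 0 0;0 0 0 0 0 0",
  "claw": 0.02,
  "grip_force": 60
}}

```text
time_s: 26.08
position: [0.6757, -0.0098, 0.0482]
eef_rot: [[-0.013, 1.0, 0.012], [1.0, 0.013, -0.001], [-0.001, 0.012, -1.0]]
wrist_force: [1.0, 0.1, 4.0]
opening: 0.443
```

>>> {"name": "play_rows", "arguments": {
  "plan": "0 0 -0.005 0 0 0;0 0 -0.015 0 0 0;0 0 -0.03 0 0 0;0 0 -0.05 0 0 0;0 0 -0.066 0 0 0;0 0 -0.072 0 0 0;0 0 -0.072 0 0 0"
}}

```text
time_s: 26.67
position: [0.6761, -0.0099, 0.123]
eef_rot: [[-0.013, 1.0, 0.016], [1.0, 0.013, -0.002], [-0.002, 0.016, -1.0]]
wrist_force: [0.2, -0.5, -2.1]
opening: 0.443
```

```bash
python3 - <<'E'
from h import *
st=state(); print(st["position"],st["opening"],st["wrist_force"])
go(*casew(.0645,.076),.13,90.7)
p=shot("pics/j3s.png","scene",200,170,300,290,6)
E
```

```text
[ 0.67608182 -0.00989765  0.12300428] 0.44338795264865244 [ 0.20383667 -0.47365298 -2.10143747]
target [ 0.6488 -0.2536  0.13   90.7   ] row: -0.2433 -0.0304 -0.0070 0.89 0.11 0.05 rows>= 5.9
```

View pics/j3s.png

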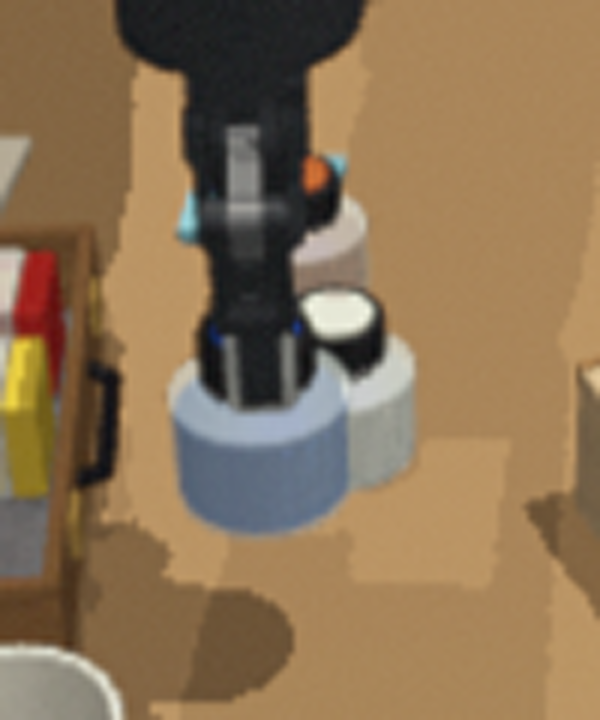

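>>> {"name": "play_rows", "arguments": {
  "plan": "-0.012 -0.002 0 0 0 0;-0.04 -0.005 0 0.3 0 0;-0.076 -0.01 -0.003 0.6 0 0;-0.113 -0.014 -0.005 0.9 0 0;-0.15 -0.019 -0.007 0.9 0 0;-0.187 -0.023 -0.007 0.9 0 0;-0.217 -0.027 -0.007 0.9 0 0;-0.237 -0.03 -0.007 0.9 0 0;-0.243 -0.03 -0.007 0.9 0 0;-0.243 -0.03 -0.007 0.9 0 0"
}}

```text
time_s: 27.55
position: [0.6457, -0.2554, 0.1246]
eef_rot: [[-0.01, 1.0, -0.008], [1.0, 0.01, -0.0], [-0.0, -0.008, -1.0]]
wrist_force: [-0.7, -0.4, -1.1]
opening: 0.446
```

>>> {"name": "play_rows", "arguments": {
  "plan": "0 0 0 0 0 0;0 0 0 0 0 0"
}}

```text
time_s: 27.72
position: [0.6471, -0.2517, 0.1255]
eef_rot: [[-0.014, 1.0, -0.007], [1.0, 0.014, -0.0], [0.0, -0.007, -1.0]]
wrist_force: [1.2, -0.2, -1.4]
opening: 0.443
```

```bash
python3 - <<'E'
from h import *
st=state(); print(st["position"],st["opening"],st["wrist_force"],rot2(-CTH)@(st["position"][:2]-CT))
go(*casew(.0645,.076),.055,90.7)
p=shot("pics/j4s.png","scene",80,150,260,290,4)
zb=st["position"][2]-.048; c=casew(.0645,.076)
for dx in (-.031,.031): print(np.round((proj(p,[c[0],c[1]+dx,zb])-[80,150])*4),np.round((proj(p,[c[0],c[1]+dx,zb+.046])-[80,150])*4))
E
```

```text
[ 0.64708798 -0.2516554   0.12552268] 0.4434451092574388 [ 1.20832638 -0.15957469 -1.35065786] [0.06256815 0.07432913]
target [ 6.488e-01 -2.536e-01  5.500e-02  9.070e+01] row: -0.0019 0.0021 0.0705 -0.38 -0.00 0.10 rows>= 1.7
[133. 385.] [111. 314.]
[253. 381.] [234. 310.]
```

View pics/j4s.png

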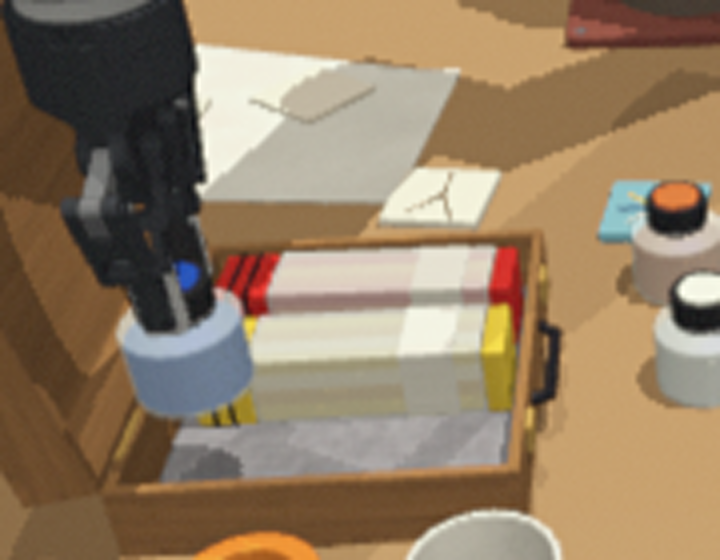

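>>> {"name": "play_rows", "arguments": {
  "plan": "-0.003 0.002 0.01 -0.4 0 0;-0.003 0.002 0.025 -0.4 0 0;-0.003 0.002 0.04 -0.4 0 0;-0.003 0.002 0.05 -0.4 0 0;-0.003 0.002 0.058 -0.4 0 0;-0.003 0.002 0.063 -0.4 0 0;-0.003 0.002 0.066 -0.4 0 0;-0.003 0.002 0.066 -0.4 0 0;-0.003 0.002 0.066 -0.4 0 0"
}}

```text
time_s: 28.52
position: [0.6494, -0.2563, 0.0607]
eef_rot: [[-0.013, 1.0, 0.002], [1.0, 0.013, -0.001], [-0.001, 0.002, -1.0]]
wrist_force: [0.7, -0.6, -1.1]
opening: 0.443
```

```bash
python3 - <<'E'
from h import *
st=state(); print(st["position"],st["opening"],st["wrist_force"],rot2(-CTH)@(st["position"][:2]-CT))
go(*casew(.0645,.076),.054,90.7)
p=shot("pics/j5s.png","scene",80,150,260,290,4)
E
```

```text
[ 0.64935465 -0.25627306  0.06074716] 0.4425040769319791 [ 0.69223217 -0.62959555 -1.12503703] [0.06721316 0.07653922]
target [ 6.488e-01 -2.536e-01  5.400e-02  9.070e+01] row: 0.0027 -0.0006 0.0067 0.13 0.08 0.05 rows>= 0.2
```

View pics/j5s.png

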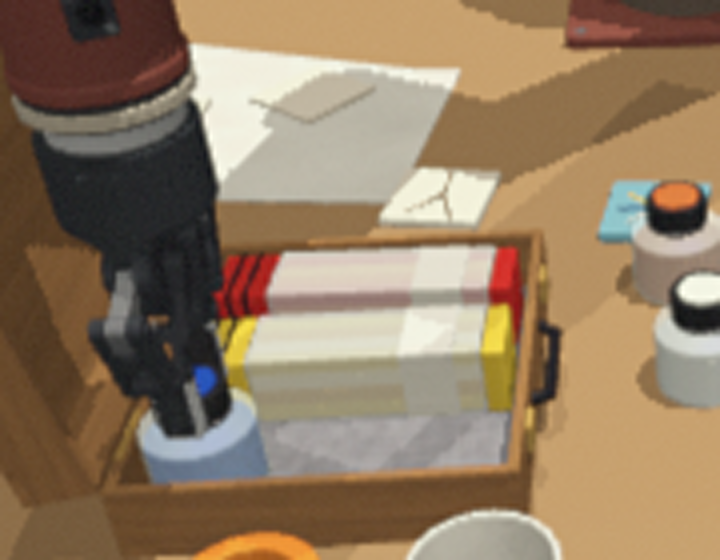

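>>> {"name": "play_rows", "arguments": {
  "plan": "0.002 -0.0005 0.002 0 0 0;0.002 -0.0005 0.004 0 0 0;0.002 -0.0005 0.006 0 0 0;0.002 -0.0005 0.0068 0 0 0;0.002 -0.0005 0.0068 0 0 0"
}}

```text
time_s: 28.98
position: [0.6486, -0.2541, 0.0541]
eef_rot: [[-0.013, 1.0, 0.002], [1.0, 0.013, -0.001], [-0.001, 0.002, -1.0]]
wrist_force: [-2.4, 0.2, 1.4]
opening: 0.443
```

>>> {"name": "play_rows", "arguments": {
  "plan": "0 0 0 0 0 0;0 0 0 0 0 0;0 0 0 0 0 0;0 0 0 0 0 0",
  "claw": 0.056
}}

```text
time_s: 29.32
position: [0.6487, -0.2542, 0.0537]
eef_rot: [[-0.013, 1.0, 0.002], [1.0, 0.013, -0.001], [-0.001, 0.002, -1.0]]
wrist_force: [-0.2, -0.0, -0.6]
opening: 0.655
```

>>> {"name": "play_rows", "arguments": {
  "plan": "0 0 -0.008 0 0 0;0 0 -0.025 0 0 0;0 0 -0.05 0 0 0;0 0 -0.08 0 0 0;0 0 -0.095 0 0 0;0 0 -0.1 0 0 0;0 0 -0.1 0 0 0"
}}

```text
time_s: 29.9
position: [0.6495, -0.2546, 0.1559]
eef_rot: [[-0.013, 1.0, 0.005], [1.0, 0.013, -0.003], [-0.003, 0.005, -1.0]]
wrist_force: [-0.2, -0.2, -1.0]
opening: 0.651
```

```bash
python3 - <<'E'
from h import *
st=state(); print(st["time_s"],st["position"],st["opening"],st["wrist_force"])
p=shot("pics/j6s.png","scene",80,130,280,290,4)
q=(0,0)
go(.5593,.0135,.12,90.7)
E
```

```text
29.9 [ 0.64950316 -0.25457293  0.15591918] 0.6512835733205175 [-0.21703296 -0.24663901 -0.9627216 ]
target [5.593e-01 1.350e-02 1.200e-01 9.070e+01] row: 0.2687 -0.0857 0.0331 0.13 0.08 0.05 rows>= 6.8
```

View pics/j6s.png

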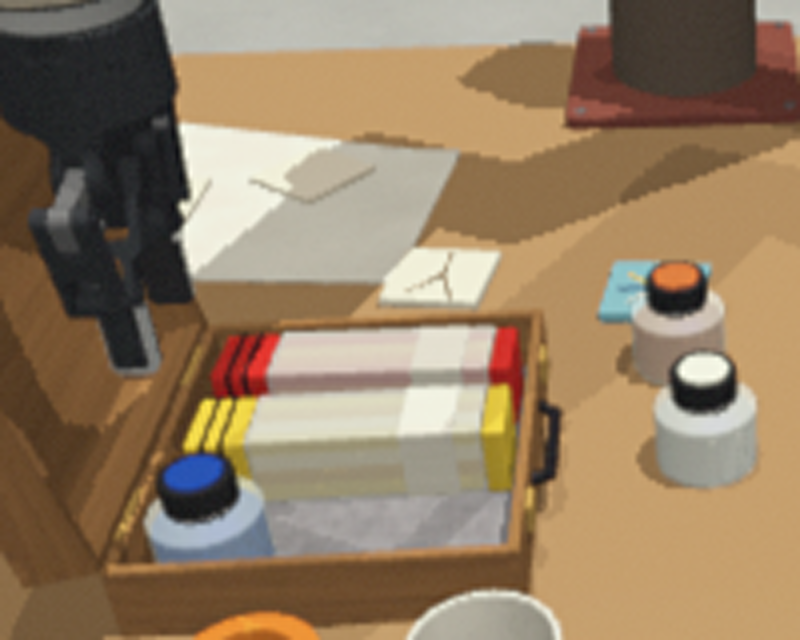

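>>> {"name": "play_rows", "arguments": {
  "plan": "0.02 -0.006 0 0 0 0;0.055 -0.018 0 0 0 0;0.093 -0.03 0 0 0 0;0.132 -0.042 0 0 0 0;0.171 -0.054 0 0 0 0;0.21 -0.067 0 0 0 0;0.244 -0.078 0.005 0 0 0;0.264 -0.084 0.015 0.1 0 0;0.2687 -0.0857 0.028 0.1 0 0;0.2687 -0.0857 0.033 0.1 0 0"
}}

```text
time_s: 30.78
position: [0.5559, 0.0158, 0.1161]
eef_rot: [[-0.016, 1.0, -0.007], [1.0, 0.016, -0.0], [-0.0, -0.007, -1.0]]
wrist_force: [0.1, 0.5, 0.2]
opening: 0.658
```

>>> {"name": "play_rows", "arguments": {
  "plan": "0 0 0 0 0 0;0 0 0 0 0 0"
}}

```text
time_s: 30.95
position: [0.5585, 0.013, 0.1189]
eef_rot: [[-0.013, 1.0, -0.003], [1.0, 0.013, -0.001], [-0.001, -0.003, -1.0]]
wrist_force: [0.6, -0.1, -0.1]
opening: 0.654
```

```bash
python3 - <<'E'
from h import *
s=read_camera("scene"); t=read_camera("top")
q=(80+197/4-.4,130+472/4-.4); w=onz(s,q,.072)[:2]; print("blue case",rot2(-CTH)@(w-CT))
st=state(); print(st["position"],st["opening"])
go(.5593,.0135,.048,90.7)
crop(s,"pics/k1.png",220,150,290,270,5)
E
```

```text
blue case [0.06455772 0.0752306 ]
[0.55971251 0.01254953 0.12025187] 0.6552580385071921
target [5.593e-01 1.350e-02 4.800e-02 9.070e+01] row: 0.0011 -0.0004 0.0723 0.00 0.08 -0.03 rows>= 1.7
```

View pics/k1.png

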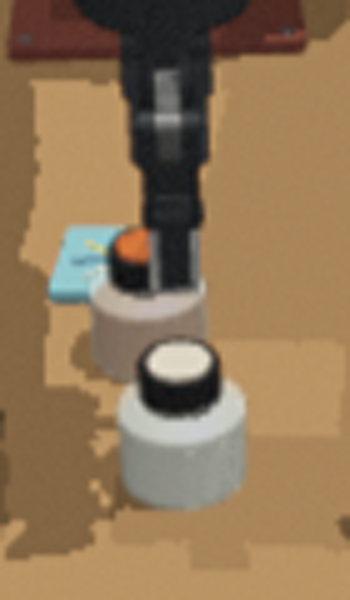

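>>> {"name": "play_rows", "arguments": {
  "plan": "0.001 -0.001 0.01 0 0 0;0.001 -0.002 0.03 0 0 0;0.001 -0.003 0.05 0 0 0;0.001 -0.003 0.062 0 0 0;0.001 -0.003 0.069 0 0 0;0.001 -0.003 0.072 0 0 0;0.001 -0.003 0.072 0 0 0;0.001 -0.003 0.072 0 0 0;0.001 -0.003 0.072 0 0 0"
}}

```text
time_s: 31.8
position: [0.5572, 0.0143, 0.0493]
eef_rot: [[-0.013, 1.0, 0.002], [1.0, 0.013, -0.001], [-0.001, 0.002, -1.0]]
wrist_force: [0.5, -0.0, 0.2]
opening: 0.659
```

```bash
python3 - <<'E'
from h import *
s=read_camera("scene")
st=state(); print(st["position"],st["opening"],st["wrist_force"])
go(.5593,.0135,.048,90.7)
crop(s,"pics/k2.png",220,150,290,270,5)
E
```

```text
[0.55722399 0.01428524 0.04930972] 0.6506274172070711 [0.44518969 0.14753577 0.56384654]
target [5.593e-01 1.350e-02 4.800e-02 9.070e+01] row: -0.0008 0.0021 0.0013 0.11 0.08 0.05 rows>= 0.1
```

View pics/k2.png

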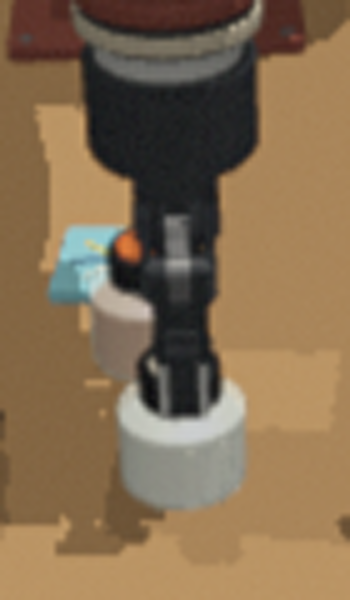

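>>> {"name": "play_rows", "arguments": {
  "plan": "-0.001 0.002 0.001 0 0 0;-0.001 0.002 0.001 0 0 0;-0.001 0.002 0.001 0 0 0"
}}

```text
time_s: 32.1
position: [0.5586, 0.0134, 0.0475]
eef_rot: [[-0.013, 1.0, 0.001], [1.0, 0.013, -0.001], [-0.001, 0.001, -1.0]]
wrist_force: [0.5, -0.0, 0.5]
opening: 0.655
```

>>> {"name": "play_rows", "arguments": {
  "plan": "0 0 0 0 0 0;0 0 0 0 0 0;0 0 0 0 0 0;0 0 0 0 0 0;0 0 0 0 0 0",
  "claw": 0.02
}}

```text
time_s: 32.52
position: [0.5588, 0.0134, 0.0478]
eef_rot: [[-0.013, 1.0, 0.001], [1.0, 0.013, -0.001], [-0.001, 0.001, -1.0]]
wrist_force: [0.4, -0.1, 5.0]
opening: 0.445
```

>>> {"name": "play_rows", "arguments": {
  "plan": "0 0 -0.005 0 0 0;0 0 -0.015 0 0 0;0 0 -0.03 0 0 0;0 0 -0.05 0 0 0;0 0 -0.066 0 0 0;0 0 -0.072 0 0 0;0 0 -0.072 0 0 0"
}}

```text
time_s: 33.1
position: [0.5595, 0.0134, 0.1213]
eef_rot: [[-0.013, 1.0, 0.003], [1.0, 0.013, -0.002], [-0.002, 0.003, -1.0]]
wrist_force: [-0.0, -0.3, -1.1]
opening: 0.442
```

```bash
python3 - <<'E'
from h import *
st=state(); print(st["position"],st["opening"],st["wrist_force"])
go(*casew(.0,.060),.125,90.7)
s=read_camera("scene"); crop(s,"pics/k3.png",220,130,290,270,4)
E
```

```text
[0.55948347 0.0133875  0.12128736] 0.44244368815254626 [-0.00574386 -0.30764785 -1.1123612 ]
target [ 0.632  -0.1893  0.125  90.7   ] row: -0.2036 0.0699 -0.0031 0.20 0.09 0.05 rows>= 5.2
```

View pics/k3.png

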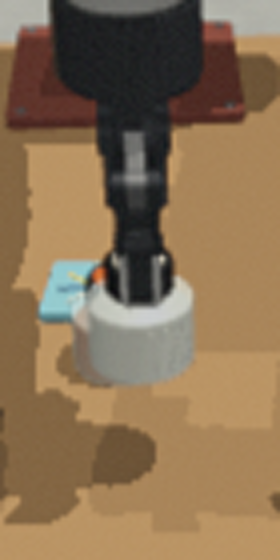

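>>> {"name": "play_rows", "arguments": {
  "plan": "-0.012 0.004 0 0 0 0;-0.04 0.014 -0.003 0 0 0;-0.076 0.026 -0.005 0 0 0;-0.112 0.038 -0.005 0 0 0;-0.146 0.05 -0.005 0 0 0;-0.176 0.06 -0.005 0.2 0 0;-0.196 0.067 -0.005 0.2 0 0;-0.2036 0.07 -0.005 0.2 0 0;-0.2036 0.07 -0.005 0.2 0 0;-0.2036 0.07 -0.005 0.2 0 0"
}}

```text
time_s: 33.98
position: [0.6299, -0.1889, 0.1228]
eef_rot: [[-0.012, 1.0, -0.006], [1.0, 0.012, 0.0], [0.0, -0.006, -1.0]]
wrist_force: [-0.1, 0.7, -1.5]
opening: 0.446
```

>>> {"name": "play_rows", "arguments": {
  "plan": "0 0 0 0 0 0;0 0 0 0 0 0"
}}

```text
time_s: 34.15
position: [0.6304, -0.1875, 0.1239]
eef_rot: [[-0.015, 1.0, -0.005], [1.0, 0.015, -0.0], [-0.0, -0.005, -1.0]]
wrist_force: [-1.0, 0.7, -0.8]
opening: 0.449
```

```bash
python3 - <<'E'
from h import *
st=state(); print(st["position"],st["opening"],st["wrist_force"],rot2(-CTH)@(st["position"][:2]-CT))
go(*casew(.0,.060),.061,90.7)
s=read_camera("scene"); crop(s,"pics/k4.png",80,150,260,290,4)
c=st["position"]
for z in(c[2]-.048,c[2]-.002):
  print([np.round((proj(s,[c[0],c[1]+d,z])-[80,150])*4).tolist() for d in(-.031,0,.031)])
E
```

```text
[ 0.63040374 -0.18754759  0.12393652] 0.44852929208866 [-0.95645764  0.67879398 -0.80131822] [-0.00173871  0.05842934]
target [ 6.320e-01 -1.893e-01  6.100e-02  9.070e+01] row: -0.0017 0.0019 0.0629 -0.26 0.02 0.13 rows>= 1.5
[[269.0, 361.0], [327.0, 359.0], [385.0, 357.0]]
[[252.0, 291.0], [312.0, 289.0], [372.0, 287.0]]
```

View pics/k4.png

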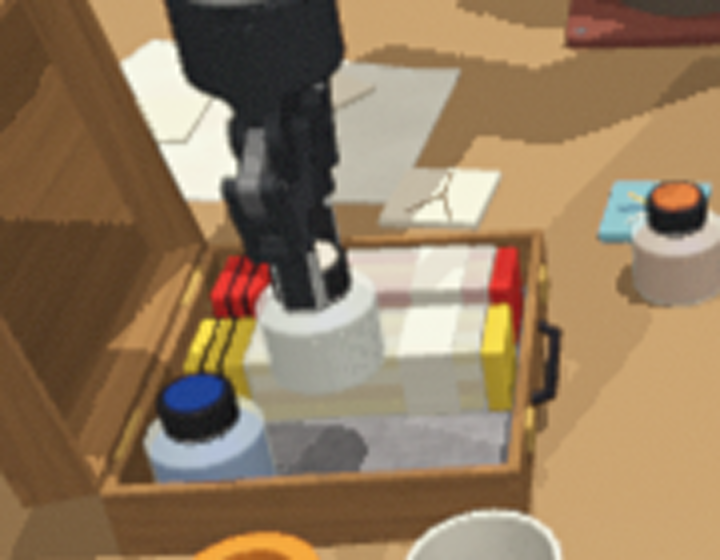

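>>> {"name": "play_rows", "arguments": {
  "plan": "-0.0017 0.0015 0.01 -0.3 0 0;-0.0017 0.001 0.025 -0.3 0 0;-0.0017 0.0005 0.04 -0.3 0 0;-0.0017 0.0005 0.05 -0.3 0 0;-0.0017 0.0005 0.057 -0.3 0 0;-0.0017 0.0005 0.061 -0.3 0 0;-0.0017 0.0005 0.063 -0.3 0 0;-0.0017 0.0005 0.063 -0.3 0 0;-0.0017 0.0005 0.063 -0.3 0 0"
}}

```text
time_s: 34.95
position: [0.6317, -0.1911, 0.0621]
eef_rot: [[-0.013, 1.0, 0.003], [1.0, 0.013, -0.002], [-0.002, 0.003, -1.0]]
wrist_force: [0.2, -0.3, -1.3]
opening: 0.444
```

```bash
python3 - <<'E'
from h import *
st=state(); print(st["position"],st["opening"],st["wrist_force"],rot2(-CTH)@(st["position"][:2]-CT))
go(*casew(.0,.060),.054,90.7)
s=read_camera("scene"); crop(s,"pics/k5.png",80,150,260,290,4)
E
```

```text
[ 0.63171466 -0.19112948  0.06209141] 0.4435592061087421 [ 0.16690344 -0.25268178 -1.34249206] [0.00185893 0.05969641]
target [ 6.320e-01 -1.893e-01  5.400e-02  9.070e+01] row: 0.0019 0.0003 0.0081 0.16 0.09 0.05 rows>= 0.2
```

View pics/k5.png

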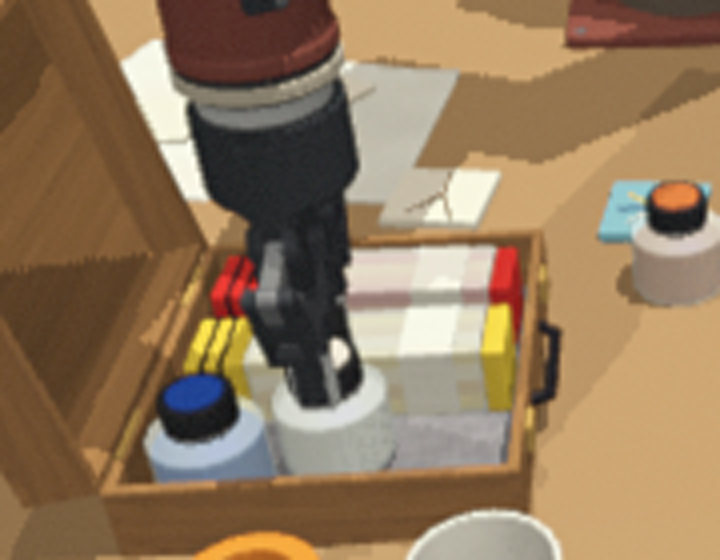

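>>> {"name": "play_rows", "arguments": {
  "plan": "0.0015 0 0.002 0 0 0;0.002 0 0.004 0 0 0;0.002 0 0.006 0 0 0;0.002 0 0.008 0 0 0;0.002 0 0.0082 0 0 0;0.002 0 0.0082 0 0 0"
}}

```text
time_s: 35.5
position: [0.6314, -0.1889, 0.0538]
eef_rot: [[-0.013, 1.0, 0.002], [1.0, 0.013, -0.001], [-0.001, 0.002, -1.0]]
wrist_force: [-1.3, 2.3, 4.7]
opening: 0.443
```

>>> {"name": "play_rows", "arguments": {
  "plan": "0 0 0 0 0 0;0 0 0 0 0 0;0 0 0 0 0 0;0 0 0 0 0 0",
  "claw": 0.056
}}

```text
time_s: 35.83
position: [0.6311, -0.1889, 0.053]
eef_rot: [[-0.013, 1.0, 0.002], [1.0, 0.013, -0.001], [-0.001, 0.002, -1.0]]
wrist_force: [0.2, -0.5, -0.5]
opening: 0.656
```

>>> {"name": "play_rows", "arguments": {
  "plan": "0 0 -0.008 0 0 0;0 0 -0.025 0 0 0;0 0 -0.05 0 0 0;0 0 -0.08 0 0 0;0 0 -0.095 0 0 0;0 0 -0.1 0 0 0;0 0 -0.1 0 0 0"
}}

```text
time_s: 36.42
position: [0.6322, -0.1893, 0.1557]
eef_rot: [[-0.013, 1.0, 0.005], [1.0, 0.013, -0.003], [-0.003, 0.005, -1.0]]
wrist_force: [-0.1, 0.3, 0.6]
opening: 0.653
```

```bash
python3 - <<'E'
from h import *
st=state(); print(st["time_s"],st["position"],st["opening"],st["wrist_force"])
s=shot("pics/k6s.png","scene",80,130,280,290,4)
t=shot("pics/k6.png","top",260,90,430,260,4)
E
```

```text
36.4167 [ 0.63223757 -0.18933944  0.15572396] 0.6526650393090556 [-0.10602839  0.28422108  0.55224259]
```

View pics/k6s.png

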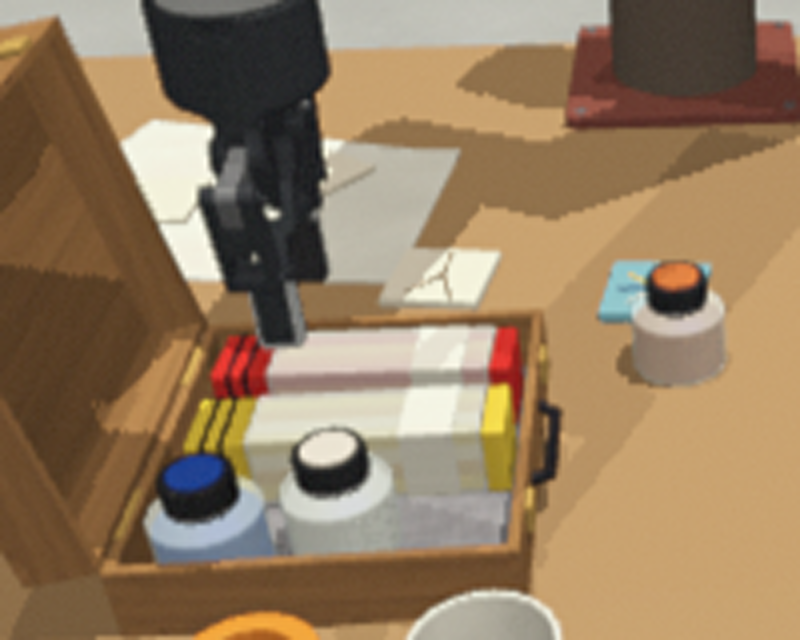

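View pics/k6.png

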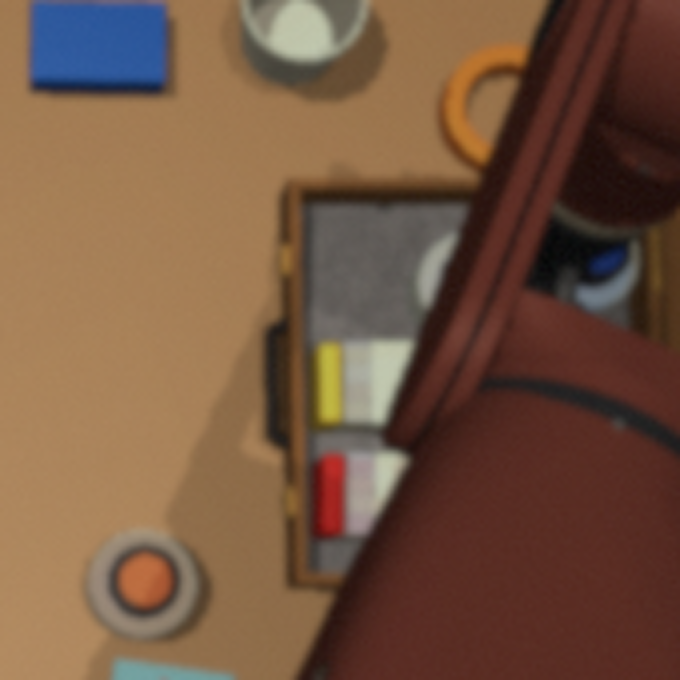

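```bash
python3 - <<'E'
from h import *
s=read_camera("scene")
for q in((197,472),(330,447)): w=onz(s,(80+q[0]/4-.4,130+q[1]/4-.4),.072)[:2]; print("case",rot2(-CTH)@(w-CT))
go(.456,-.0015,.12,90.7)
E
```

```text
case [0.06455772 0.0752306 ]
case [-0.00175317  0.05879584]
target [ 4.56e-01 -1.50e-03  1.20e-01  9.07e+01] row: 0.1891 -0.1715 0.0315 -0.05 0.00 0.05 rows>= 6.2
```

>>> {"name": "play_rows", "arguments": {
  "plan": "0.015 -0.014 0 0 0 0;0.04 -0.036 0 0 0 0;0.068 -0.062 0 0 0 0;0.096 -0.087 0 0 0 0;0.124 -0.112 0 0 0 0;0.152 -0.138 0 0 0 0;0.174 -0.158 0.005 0 0 0;0.186 -0.169 0.015 0 0 0;0.1891 -0.1715 0.028 0 0 0;0.1891 -0.1715 0.031 0 0 0"
}}

```text
time_s: 37.4
position: [0.4537, -0.0005, 0.1183]
eef_rot: [[-0.015, 1.0, -0.004], [1.0, 0.015, -0.0], [0.0, -0.004, -1.0]]
wrist_force: [0.6, 0.3, -0.3]
opening: 0.654
```

>>> {"name": "play_rows", "arguments": {
  "plan": "0 0 0 0 0 0;0 0 0 0 0 0;0 0 0 0 0 0"
}}

```text
time_s: 37.65
position: [0.4578, -0.0026, 0.122]
eef_rot: [[-0.012, 1.0, 0.002], [1.0, 0.012, -0.001], [-0.001, 0.002, -1.0]]
wrist_force: [-0.5, -0.3, -0.4]
opening: 0.656
```

```bash
python3 - <<'E'
from h import *
s=read_camera("scene")
st=state(); print(st["position"],st["opening"])
go(.456,-.0015,.048,90.7)
crop(s,"pics/l1.png",220,130,290,250,5)
E
```

```text
[ 0.45790193 -0.00260035  0.12212581] 0.6550695817715861
target [ 4.56e-01 -1.50e-03  4.80e-02  9.07e+01] row: 0.0012 -0.0021 0.0741 0.13 0.08 0.00 rows>= 1.8
```

View pics/l1.png

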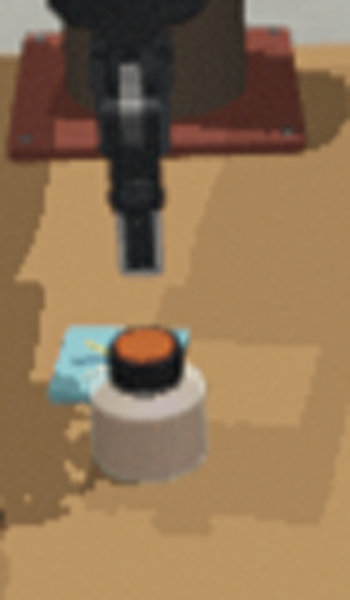

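>>> {"name": "play_rows", "arguments": {
  "plan": "0.001 -0.002 0.01 0.1 0.1 0;0.001 -0.003 0.03 0.1 0.1 0;0.001 -0.004 0.05 0.1 0.1 0;0.001 -0.004 0.062 0.1 0.1 0;0.001 -0.004 0.069 0.1 0.1 0;0.001 -0.004 0.073 0.1 0.1 0;0.001 -0.004 0.073 0.1 0.1 0;0.001 -0.004 0.073 0.1 0.1 0;0.001 -0.004 0.073 0.1 0.1 0"
}}

```text
time_s: 38.45
position: [0.4541, -0.0013, 0.0495]
eef_rot: [[-0.013, 1.0, 0.002], [1.0, 0.013, 0.0], [0.0, 0.002, -1.0]]
wrist_force: [-0.5, 1.1, 1.0]
opening: 0.654
```

```bash
python3 - <<'E'
from h import *
s=read_camera("scene")
st=state(); print(st["position"],st["opening"],st["wrist_force"])
go(.456,-.0015,.048,90.7)
crop(s,"pics/l2.png",220,130,290,250,5)
E
```

```text
[ 0.45412404 -0.00127721  0.0495926 ] 0.6545996770203657 [-0.0978358   0.46039438  0.16768332]
target [ 4.56e-01 -1.50e-03  4.80e-02  9.07e+01] row: -0.0002 0.0019 0.0016 0.10 -0.02 0.04 rows>= 0.1
```

View pics/l2.png

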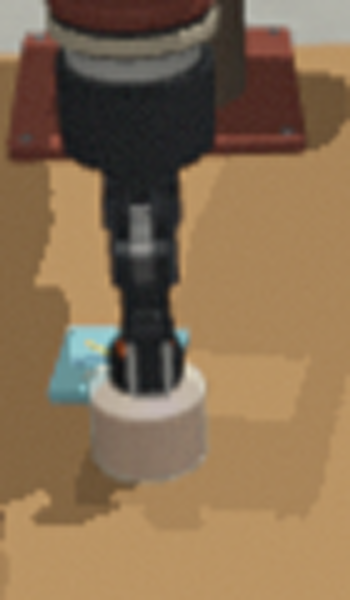

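>>> {"name": "play_rows", "arguments": {
  "plan": "-0.001 0.002 0.001 0 0 0;-0.001 0.002 0.0015 0 0 0;-0.001 0.002 0.0015 0 0 0"
}}

```text
time_s: 38.75
position: [0.4556, -0.0022, 0.0474]
eef_rot: [[-0.013, 1.0, 0.001], [1.0, 0.013, 0.0], [0.0, 0.001, -1.0]]
wrist_force: [-0.2, 0.4, -0.6]
opening: 0.652
```

>>> {"name": "play_rows", "arguments": {
  "plan": "0 0 0 0 0 0;0 0 0 0 0 0;0 0 0 0 0 0;0 0 0 0 0 0;0 0 0 0 0 0",
  "claw": 0.02
}}

```text
time_s: 39.17
position: [0.4556, -0.0022, 0.0476]
eef_rot: [[-0.013, 1.0, 0.001], [1.0, 0.013, 0.0], [0.0, 0.001, -1.0]]
wrist_force: [-1.1, 0.8, 5.0]
opening: 0.44
```

>>> {"name": "play_rows", "arguments": {
  "plan": "0 0 -0.005 0 0 0;0 0 -0.015 0 0 0;0 0 -0.03 0 0 0;0 0 -0.05 0 0 0;0 0 -0.066 0 0 0;0 0 -0.077 0 0 0;0 0 -0.077 0 0 0"
}}

```text
time_s: 39.75
position: [0.457, -0.0024, 0.127]
eef_rot: [[-0.013, 1.0, 0.005], [1.0, 0.013, -0.0], [-0.0, 0.005, -1.0]]
wrist_force: [0.8, -0.1, -0.4]
opening: 0.446
```

```bash
python3 - <<'E'
from h import *
st=state(); print(st["position"],st["opening"],st["wrist_force"])
go(*casew(-.0655,.0765),.13,90.7)
s=read_camera("scene"); crop(s,"pics/l3.png",220,130,290,250,5)
E
```

```text
[ 0.45701103 -0.00240461  0.1270115 ] 0.4461419064607478 [ 0.81377509 -0.11583305 -0.40138703]
target [ 0.6477 -0.1236  0.13   90.7   ] row: -0.1237 0.1891 -0.0021 0.27 0.02 0.05 rows>= 5.4
```

View pics/l3.png

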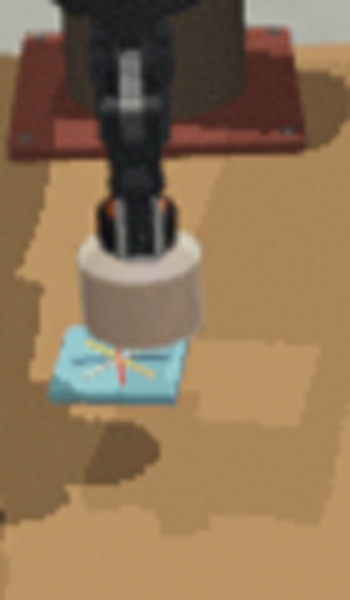

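>>> {"name": "play_rows", "arguments": {
  "plan": "-0.007 0.011 0 0 0 0;-0.024 0.036 -0.003 0 0 0;-0.044 0.068 -0.004 0 0 0;-0.065 0.1 -0.004 0 0 0;-0.086 0.132 -0.004 0.2 0 0;-0.106 0.162 -0.004 0.2 0 0;-0.119 0.182 -0.004 0.2 0 0;-0.1237 0.1891 -0.004 0.2 0 0;-0.1237 0.1891 -0.004 0.2 0 0;-0.1237 0.1891 -0.004 0.2 0 0"
}}

```text
time_s: 40.63
position: [0.6445, -0.1228, 0.1261]
eef_rot: [[-0.013, 1.0, -0.007], [1.0, 0.013, 0.002], [0.002, -0.007, -1.0]]
wrist_force: [-0.7, -0.1, -2.5]
opening: 0.443
```

>>> {"name": "play_rows", "arguments": {
  "plan": "0 0 0 0 0 0;0 0 0 0 0 0"
}}

```text
time_s: 40.8
position: [0.6447, -0.1223, 0.1276]
eef_rot: [[-0.014, 1.0, -0.005], [1.0, 0.014, 0.001], [0.001, -0.005, -1.0]]
wrist_force: [-0.1, -0.5, -2.0]
opening: 0.443
```

```bash
python3 - <<'E'
from h import *
st=state(); print(st["position"],st["opening"],st["wrist_force"],rot2(-CTH)@(st["position"][:2]-CT))
go(*casew(-.0655,.0765),.061,90.7)
s=read_camera("scene"); crop(s,"pics/l4.png",80,130,260,290,4)
E
```

```text
[ 0.64469744 -0.12230155  0.12759726] 0.4429022722668735 [-0.08403666 -0.49779114 -2.00619058] [-0.06680526  0.07351908]
target [ 6.477e-01 -1.236e-01  6.100e-02  9.070e+01] row: -0.0014 0.0033 0.0666 -0.29 -0.07 0.09 rows>= 1.6
```

View pics/l4.png

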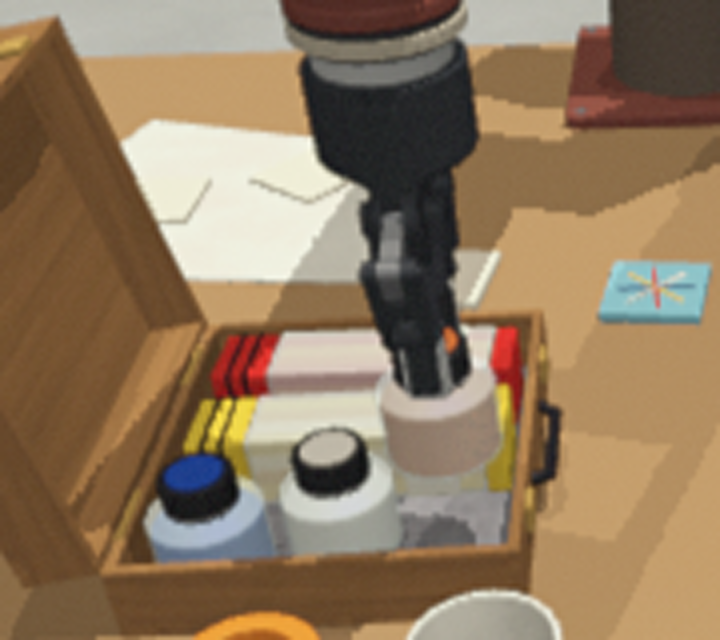

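>>> {"name": "play_rows", "arguments": {
  "plan": "-0.0005 0.003 0.008 -0.3 0 0;-0.0005 0.003 0.02 -0.3 0 0;-0.0005 0.002 0.03 -0.3 0 0;-0.0005 0.002 0.038 -0.3 0 0;-0.0005 0.002 0.044 -0.3 0 0;-0.0005 0.002 0.047 -0.3 0 0;-0.0005 0.002 0.047 -0.3 0 0;-0.0005 0.002 0.047 -0.3 0 0"
}}

```text
time_s: 41.52
position: [0.6478, -0.1239, 0.0809]
eef_rot: [[-0.013, 1.0, 0.001], [1.0, 0.013, 0.001], [0.001, 0.001, -1.0]]
wrist_force: [0.1, -0.7, -2.0]
opening: 0.442
```

```bash
python3 - <<'E'
from h import *
st=state(); print(st["position"],st["opening"],st["wrist_force"],rot2(-CTH)@(st["position"][:2]-CT))
go(*casew(-.0655,.0765),.054,90.7)
s=read_camera("scene"); crop(s,"pics/l5.png",140,170,240,290,6)
E
```

```text
[ 0.64779321 -0.12385556  0.08088787] 0.4418168670952487 [ 0.112991   -0.70996879 -2.02856795] [-0.06521354  0.07659564]
target [ 6.477e-01 -1.236e-01  5.400e-02  9.070e+01] row: 0.0003 -0.0001 0.0269 0.08 -0.04 0.05 rows>= 0.6
```

View pics/l5.png

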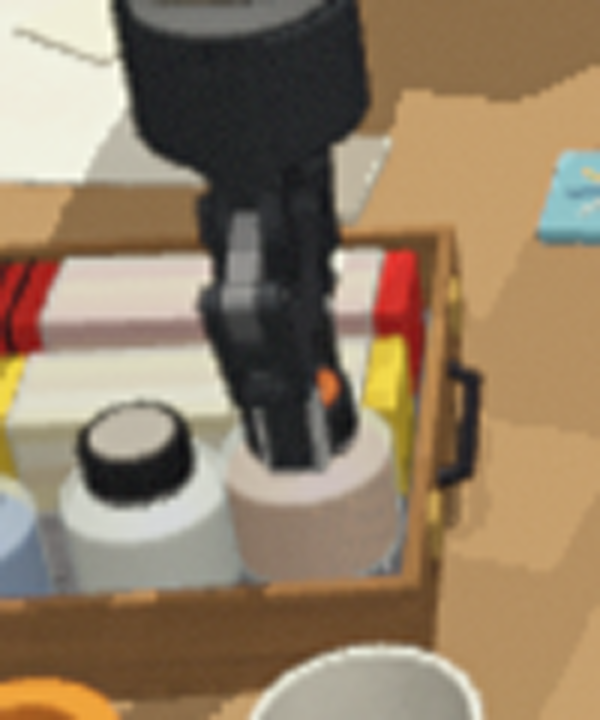

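>>> {"name": "play_rows", "arguments": {
  "plan": "0 -0.0005 0.005 0 0 0;0 -0.001 0.01 0 0 0;0 -0.001 0.015 0 0 0;0 -0.001 0.019 0 0 0;0 -0.001 0.021 0 0 0;0 -0.001 0.022 0 0 0;0 -0.001 0.022 0 0 0"
}}

```text
time_s: 42.15
position: [0.6466, -0.1237, 0.0586]
eef_rot: [[-0.013, 1.0, 0.001], [1.0, 0.013, 0.001], [0.001, 0.001, -1.0]]
wrist_force: [0.7, 0.3, -0.7]
opening: 0.443
```

```bash
python3 - <<'E'
from h import *
st=state(); print(st["position"],st["opening"],st["wrist_force"],rot2(-CTH)@(st["position"][:2]-CT))
s=read_camera("scene"); crop(s,"pics/l6.png",140,170,240,290,6)
E
```

```text
[ 0.64657021 -0.12373775  0.05860162] 0.44252429016086503 [ 0.66199038  0.33574327 -0.70621036] [-0.06534628  0.07537417]
```

View pics/l6.png

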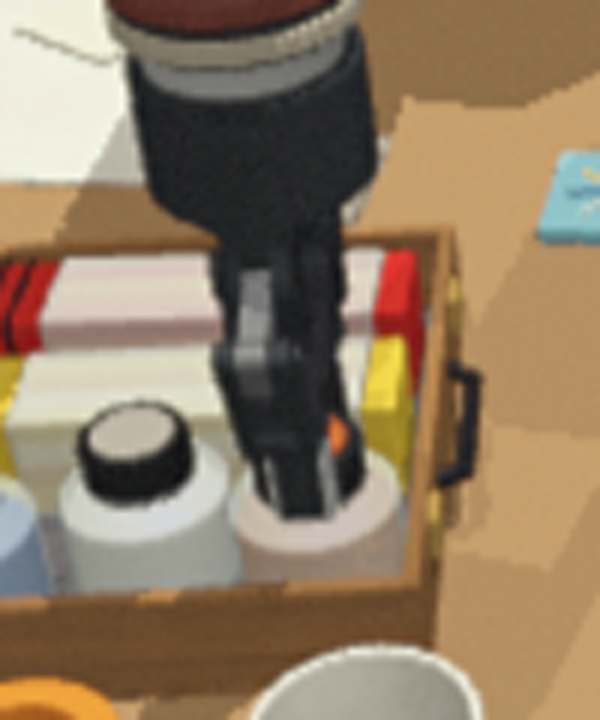

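>>> {"name": "play_rows", "arguments": {
  "plan": "0 0.0005 0.002 0 0 0;0 0.0005 0.004 0 0 0;0 0.0005 0.005 0 0 0;0 0.0005 0.005 0 0 0"
}}

```text
time_s: 42.53
position: [0.6473, -0.1238, 0.0539]
eef_rot: [[-0.013, 1.0, 0.002], [1.0, 0.013, 0.001], [0.001, 0.002, -1.0]]
wrist_force: [1.2, -0.1, -1.9]
opening: 0.449
```

>>> {"name": "play_rows", "arguments": {
  "plan": "0 0 0 0 0 0;0 0 0 0 0 0;0 0 0 0 0 0;0 0 0 0 0 0",
  "claw": 0.056
}}

```text
time_s: 42.87
position: [0.6476, -0.1239, 0.0544]
eef_rot: [[-0.013, 1.0, 0.002], [1.0, 0.013, 0.0], [0.0, 0.002, -1.0]]
wrist_force: [0.2, -0.8, 0.3]
opening: 0.658
```

>>> {"name": "play_rows", "arguments": {
  "plan": "0 0 -0.008 0 0 0;0 0 -0.025 0 0 0;0 0 -0.05 0 0 0;0 0 -0.08 0 0 0;0 0 -0.115 0 0 0;0 0 -0.15 0 0 0;0 0 -0.185 0 0 0;0 0 -0.21 0 0 0;0 0 -0.22 0 0 0;0 0 -0.22 0 0 0"
}}

```text
time_s: 43.7
position: [0.6485, -0.1244, 0.2785]
eef_rot: [[-0.013, 1.0, 0.008], [1.0, 0.013, -0.001], [-0.002, 0.008, -1.0]]
wrist_force: [-0.1, 0.2, 0.6]
opening: 0.657
```

```bash
python3 - <<'E'
from h import *
st=state(); print(st["time_s"],st["position"],st["opening"],st["wrist_force"])
s=shot("pics/m1s.png","scene",60,130,260,290,4)
t=read_camera("top"); cv2.imwrite("pics/m1t.png",t["img"][:,:,::-1])
E
```

```text
43.7 [ 0.64851744 -0.12441604  0.27850797] 0.656648763534186 [-0.09432871  0.24847927  0.6317557 ]
```

View pics/m1s.png

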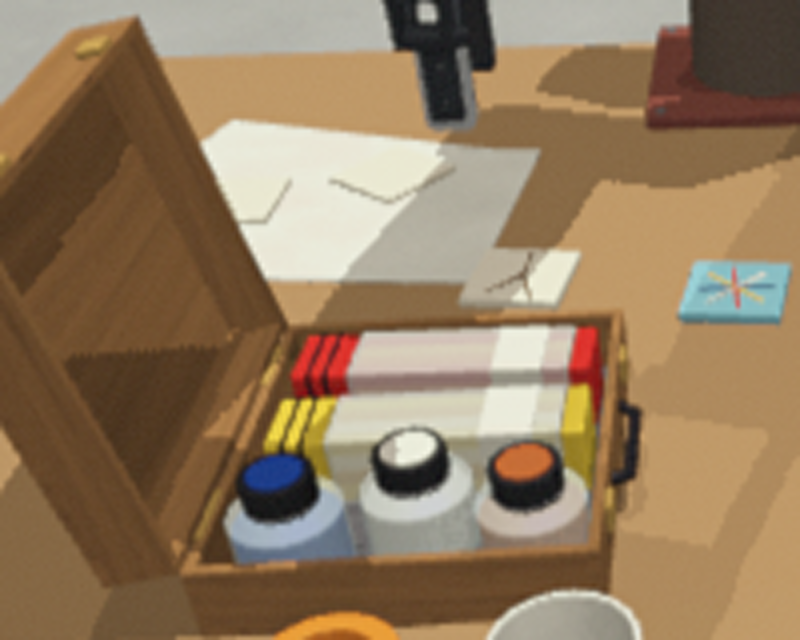

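View pics/m1t.png

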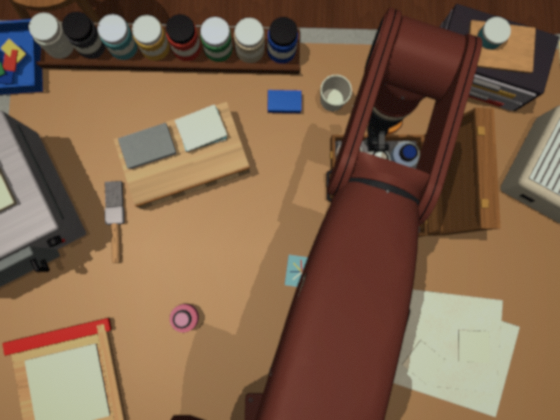

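```bash
python3 - <<'E'
from h import *
t=read_camera("top"); s=read_camera("scene")
crop(t,"pics/n1.png",440,70,560,240,4)
crop(s,"pics/n1s.png",0,120,120,300,3)
for x,y,z in((.56,-.415,.22),(.56,-.415,.1),(.56,-.46,.15),(.56,-.46,.05)): print(np.round((proj(t,[x,y,z])-[440,70])*4),np.round((proj(s,[x,y,z])-[0,120])*3))
go(.56,-.415,.33,90.7)
E
cd pics; python3 -c "
import cv2,numpy as np
a=cv2.imread('n1.png');a=cv2.resize(a,None,fx=.8,fy=.8);b=cv2.imread('n1s.png');h=max(a.shape[0],b.shape[0]);f=lambda i:cv2.copyMakeBorder(i,0,h-i.shape[0],0,0,0)
cv2.imwrite('n1c.png',np.hstack([f(a),f(b)]))"
```

```text
[286. 437.] [135. 144.]
[185. 474.] [191. 288.]
[310. 461.] [105. 233.]
[228. 489.] [152. 344.]
target [ 0.56  -0.415  0.33  90.7  ] row: -0.2902 -0.0897 -0.0595 -0.17 -0.12 0.05 rows>= 7.4
```

View pics/n1c.png

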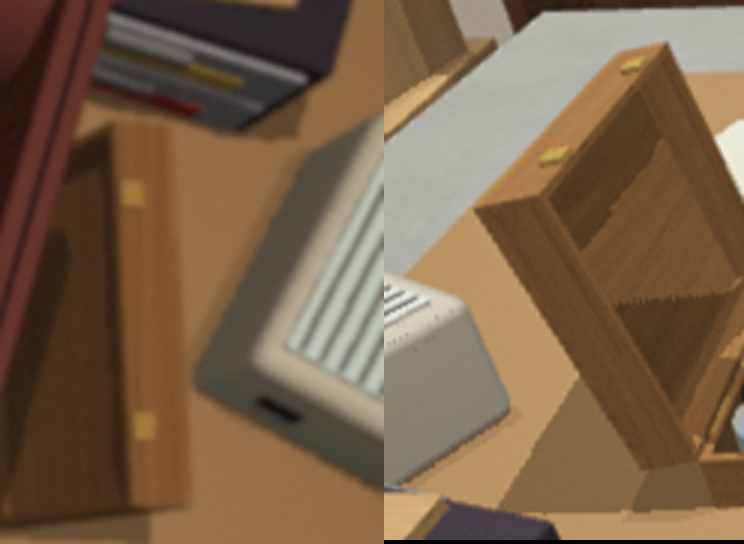

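```bash
python3 - <<'E'
from h import *
t=read_camera("top"); s=read_camera("scene")
X=tri([t,s],[(521,181),(27,223)]); print(X, proj(t,X),proj(s,X))
E
```

```text
[ 0.57762379 -0.49037788  0.09755439] [519.81713292 181.39797695] [ 25.66987371 222.80322944]
```

>>> {"name": "play_rows", "arguments": {
  "plan": "0 0 -0.02 0 0 0;0 0 -0.045 0 0 0;-0.03 -0.01 -0.06 0 0 0;-0.065 -0.02 -0.06 0 0 0;-0.1 -0.031 -0.06 0 0 0;-0.136 -0.042 -0.06 0 0 0;-0.172 -0.053 -0.06 0 0 0;-0.208 -0.064 -0.06 0 0 0;-0.238 -0.074 -0.06 0 0 0;-0.25 -0.077 -0.06 0 0 0",
  "claw": 0.0,
  "grip_force": 30
}}

```text
time_s: 44.83
position: [0.5706, -0.3791, 0.3315]
eef_rot: [[-0.009, 1.0, -0.002], [1.0, 0.009, 0.001], [0.001, -0.001, -1.0]]
wrist_force: [-0.5, 0.6, 0.1]
opening: 0.004
```

```bash
python3 - <<'E'
from h import *
st=state(); print(st["position"],st["joints"],st["opening"],st["wrist_force"])
go(.57,-.418,.33,90.7)
s=read_camera("scene"); cv2.imwrite("pics/n2.png",s["img"][:,:,::-1])
E
```

```text
[ 0.57062869 -0.3790756   0.33153659] [-7.01278495e-01  3.26742632e-01  1.21321498e+00 -1.61136092e-04
  1.60347409e+00 -7.10307428e-01] 0.003632418205614136 [-0.46763979  0.57996891  0.13552258]
target [ 0.57  -0.418  0.33  90.7  ] row: -0.0389 -0.0010 0.0015 -0.09 -0.06 -0.18 rows>= 0.9
```

View pics/n2.png

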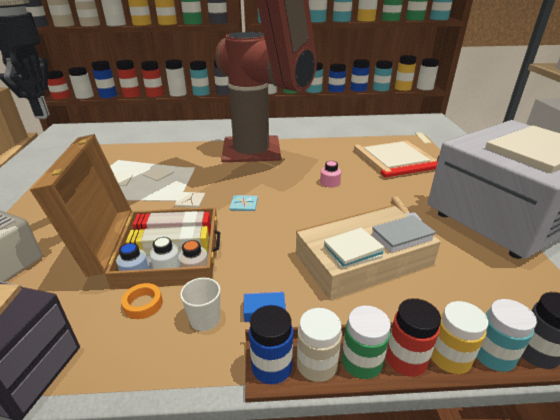

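>>> {"name": "play_rows", "arguments": {
  "plan": "-0.02 -0.001 0 0 0 0;-0.042 -0.001 0 0 0 0;-0.044 -0.001 0 0 0 0;-0.044 -0.001 0 0 0 0;-0.044 -0.001 0.03 0 0 0;-0.044 -0.001 0.06 0 0 0;-0.044 -0.001 0.09 0 0 0;-0.044 -0.001 0.105 0 0 0;-0.044 -0.001 0.109 0 0 0;-0.044 -0.001 0.109 0 0 0"
}}

```text
time_s: 45.72
position: [0.5727, -0.4167, 0.2227]
eef_rot: [[-0.014, 1.0, -0.001], [1.0, 0.014, 0.004], [0.004, -0.001, -1.0]]
wrist_force: [0.4, 0.2, 0.1]
opening: -0.003
```

```bash
python3 - <<'E'
from h import *
st=state(); print(st["position"],st["opening"],st["wrist_force"])
shot("pics/n3s.png","scene",0,60,240,300,2)
shot("pics/n3.png","top",320,60,560,300,2)
E
cd pics; python3 -c "
import cv2,numpy as np
cv2.imwrite('n3c.png',cv2.resize(np.hstack([cv2.imread('n3s.png'),cv2.imread('n3.png')]),None,fx=.83,fy=.83))"
```

```text
[ 0.57270495 -0.41667626  0.22266748] -0.002605779703398274 [0.41456402 0.15655404 0.08580933]
```

View pics/n3c.png

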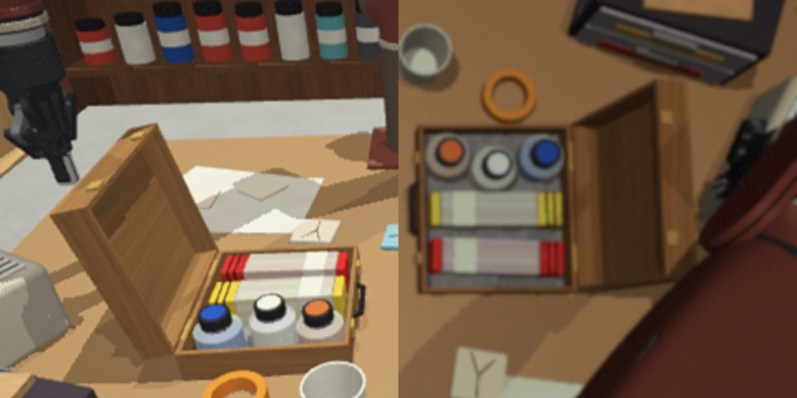

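>>> {"name": "play_rows", "arguments": {
  "plan": "0.008 0 0 0 0 0;0.016 0 0 0 0 0;0.024 0 0 0 0 0;0.032 0 0 0 0 0;0.038 0 0 0 0 0;0.044 0 0 0 0 0;0.05 0 0 0 0 0;0.056 0 0 0 0 0;0.062 0 0 0 0 0;0.068 0 0 0 0 0"
}}

```text
time_s: 46.65
position: [0.5719, -0.3503, 0.2247]
eef_rot: [[-0.013, 1.0, 0.001], [1.0, 0.013, 0.001], [0.001, 0.002, -1.0]]
wrist_force: [-0.5, -1.1, 1.1]
opening: -0.001
```

```bash
python3 - <<'E'
from h import *
st=state(); print(st["position"],st["opening"],st["wrist_force"])
shot("pics/n4s.png","scene",0,60,240,300,2.5)
E
```

```text
[ 0.57191222 -0.35034176  0.22469406] -0.000977765131716932 [-0.51545987 -1.07149299  1.06789705]
```

View pics/n4s.png

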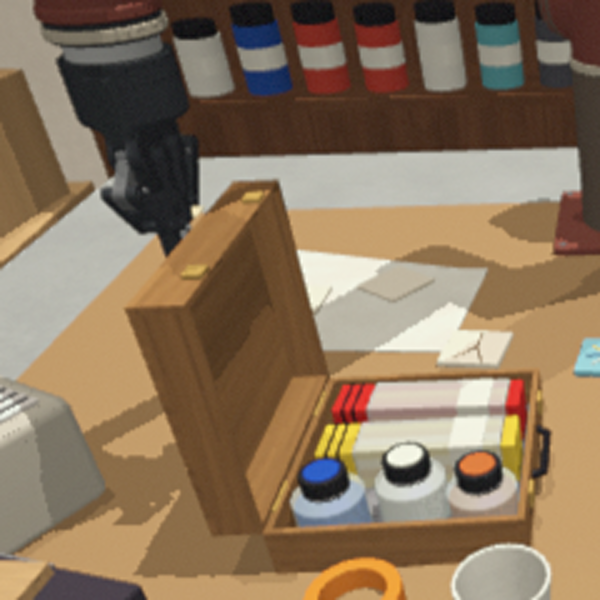

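Lid is moving with the finger. Continue.

>>> {"name": "play_rows", "arguments": {
  "plan": "0.007 0 0 0 0 0;0.014 0 0 0 0 0;0.021 0 0 0 0 0;0.028 0 0 0 0 0;0.035 0 0 0 0 0;0.042 0 0 0 0 0;0.049 0 0 0 0 0;0.056 0 0 0 0 0;0.063 0 0 0 0 0;0.07 0 0 0 0 0"
}}

```text
time_s: 47.53
position: [0.571, -0.28, 0.2247]
eef_rot: [[-0.013, 1.0, 0.001], [1.0, 0.013, 0.001], [0.001, 0.001, -1.0]]
wrist_force: [0.2, -0.2, -0.7]
opening: -0.001
```

```bash
python3 - <<'E'
from h import *
st=state(); print(st["position"],st["opening"],st["wrist_force"])
shot("pics/n5s.png","scene",0,60,240,300,2.5)
E
```

```text
[ 0.57100583 -0.28004864  0.22468564] -0.0010814018460504956 [ 0.23348928 -0.16380709 -0.72815971]
```

View pics/n5s.png

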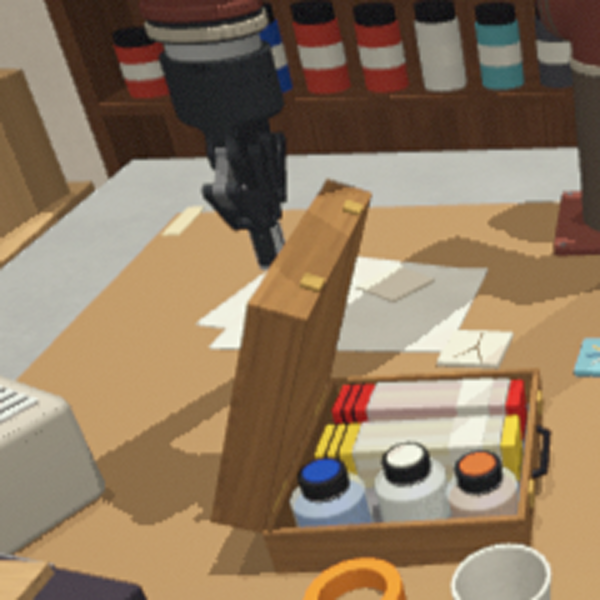

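>>> {"name": "play_rows", "arguments": {
  "plan": "0.007 0 0 0 0 0;0.014 0 0 0 0 0;0.021 0 0 0 0 0;0.028 0 0 0 0 0;0.035 0 0 0 0 0;0.04 0 0 0 0 0;0.04 0 0 0 0 0;0.04 0 0 0 0 0"
}}

```text
time_s: 48.25
position: [0.5706, -0.2406, 0.225]
eef_rot: [[-0.014, 1.0, 0.002], [1.0, 0.014, 0.0], [0.0, 0.002, -1.0]]
wrist_force: [0.4, 0.5, 0.2]
opening: 0.001
```

```bash
python3 - <<'E'
from h import *
st=state(); print(st["position"],st["opening"],st["wrist_force"])
shot("pics/n6s.png","scene",0,60,240,300,2.5)
E
```

```text
[ 0.57063825 -0.24057724  0.22497893] 0.0010510324030384424 [0.3586729  0.51808911 0.18935639]
```

View pics/n6s.png

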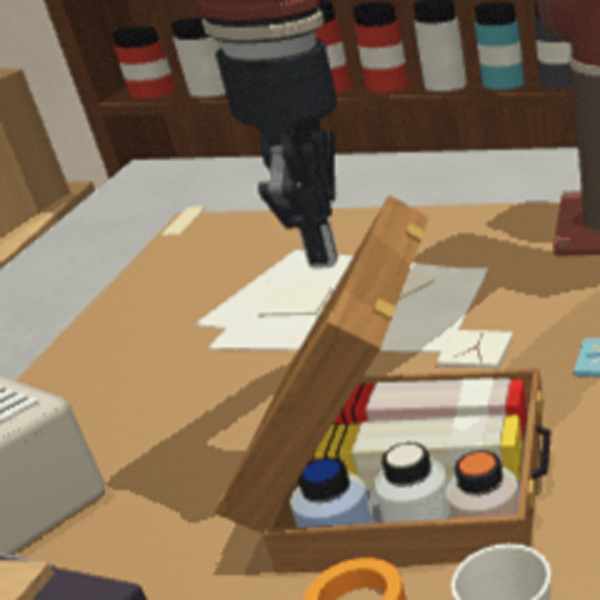

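The lid is now falling on its own; raise away and wait.

>>> {"name": "play_rows", "arguments": {
  "plan": "0 0 -0.02 0 0 0;0 0 -0.05 0 0 0;0 0 -0.08 0 0 0;0 0 -0.095 0 0 0;0 0 -0.1 0 0 0;0 0 -0.1 0 0 0;0 0 -0.1 0 0 0;0 0 -0.1 0 0 0;0 0 -0.1 0 0 0;0 0 -0.1 0 0 0"
}}

```text
time_s: 49.13
position: [0.5699, -0.2407, 0.3231]
eef_rot: [[-0.013, 1.0, -0.001], [1.0, 0.013, 0.002], [0.002, -0.001, -1.0]]
wrist_force: [1.2, 0.5, -0.2]
opening: -0.002
```

>>> {"name": "play_rows", "arguments": {
  "plan": "0 0 0 0 0 0;0 0 0 0 0 0;0 0 0 0 0 0;0 0 0 0 0 0;0 0 0 0 0 0;0 0 0 0 0 0;0 0 0 0 0 0;0 0 0 0 0 0;0 0 0 0 0 0;0 0 0 0 0 0"
}}

```text
time_s: 49.97
position: [0.5704, -0.241, 0.3249]
eef_rot: [[-0.013, 1.0, 0.002], [1.0, 0.013, 0.001], [0.001, 0.002, -1.0]]
wrist_force: [0.5, 0.3, 0.0]
opening: 0.002
```

```bash
python3 - <<'E'
from h import *
st=state(); print(st["time_s"],st["position"],st["opening"],st["wrist_force"])
s=shot("pics/n7s.png","scene",60,120,260,300,4)
for th in (0,.02,.05):
    print(th,[np.round((proj(s,[*casew(.106-.212*np.cos(th)+h*np.sin(th),y),.046+.212*np.sin(th)+h*np.cos(th)])-[60,120])*4).tolist() for h in(0,.04) for y in(.117,-.117)])
E
```

```text
49.9667 [ 0.57039662 -0.24100527  0.32491006] 0.0018153150785698738 [0.54311736 0.34839473 0.00765392]
0 [[600.0, 584.0], [628.0, 343.0], [592.0, 524.0], [622.0, 290.0]]
0.02 [[599.0, 578.0], [627.0, 338.0], [589.0, 518.0], [620.0, 284.0]]
0.05 [[597.0, 569.0], [626.0, 329.0], [585.0, 508.0], [617.0, 276.0]]
```

View pics/n7s.png

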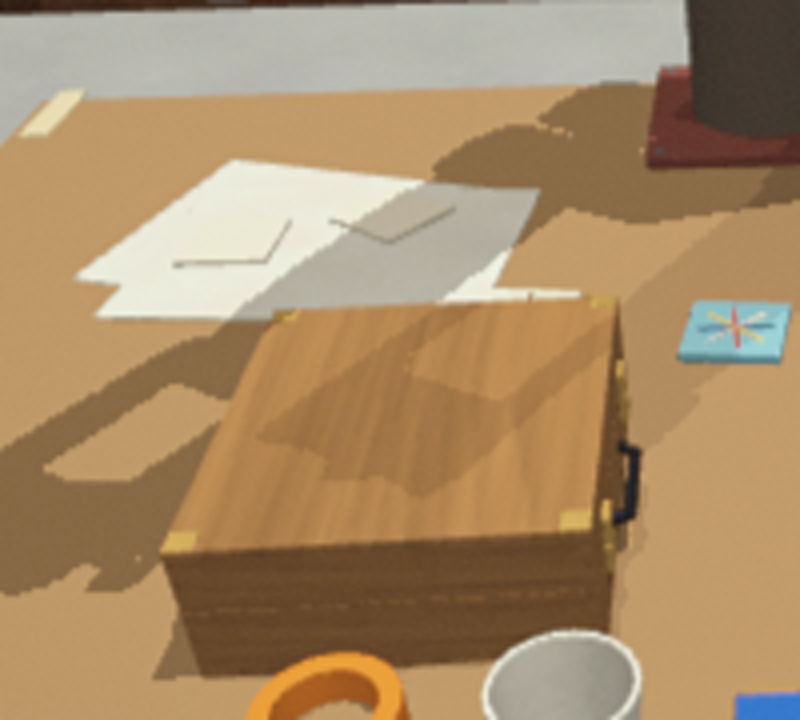

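```bash
python3 - <<'E'
from h import *
t=read_camera("top"); cv2.imwrite("pics/end.png",t["img"][:,:,::-1])
print(hand_in(), state()["time_s"])
E
```

```text
the job is handed in; nothing more can be done
the job is handed in; nothing more can be done
```

View pics/end.png

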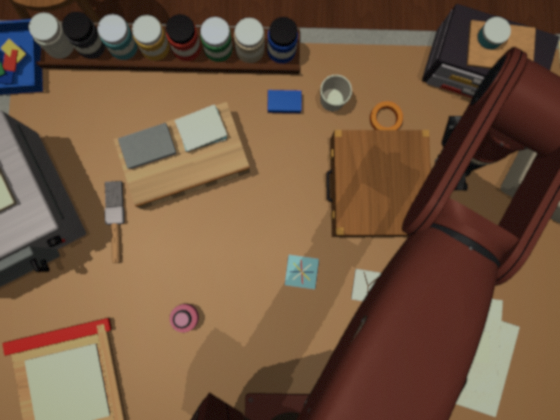

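The kit is packed and handed in, at about 50 s on the robot's clock.

- **Tubes:** Only the red and yellow tubes were in the rack; no green one was there. I drew both out through the front and laid them flat on the case floor.
- **Jars:** The blue, white and copper jars stand upright beside the tubes. The row is slightly staggered to give more room.
- **Lid:** I pushed it from behind until it fell shut by its own weight.

**Last checks:**
- The top view just before closing showed all five items inside the case, with none resting on the rim.
- After closing, the seam along the visible side was even and the front corner was within about 4 pixels (in a 4x enlargement) of where a shut lid should be.
- The gripper was about 0.24 m above the lid and touching nothing.
- The pink look-alike jar and the other bench items looked unmoved, though the arm hid part of the cream tile in the last picture.

**Disagreements:** My first estimates of where each tube sat in the grip were 6 to 9 mm off along its length. I corrected that from the camera before lowering. I saw no jar get knocked and no grip slip that needed mending.

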